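# Hang the cleat shelf, bolt it and stow the loose parts on it

### The job

Please put up the small plywood shelf on the plywood stand: lift the handle of the stand's barrel bolt, draw the bolt back and drop the handle into the open notch, then hook the shelf's angled rear strip over the cleat rail, staple on the bolt's side, so that it is fully down, flat against the stand and midway along the rail. Then shoot the bolt through the staple on the shelf and drop its handle into the shut notch, so that the shelf cannot jump off. Only when it is bolted, stand every loose part that is there (contactor, grey module, battery block, solder spool; two to four of them) upright on the shelf floor, and leave the tape measure, the roll of tape and the rest where they are.

Things in the scene. Friction and masses are not known exactly. Their poses are not given: they have to be found in the camera images.
- stand: Upright plywood panel 530 wide, 200 high, 18 thick, screwed to the bench. Origin on the bench at the panel's front face, below the middle of the cleat rail; x into the panel (away from the robot), y to the robot's left, z up. Panel y -185..345 mm. The bolt's slotted steel barrel (29 thick, y 198..328) has its axis 33 in front of the panel at z 163.
- rail_tip (a point): Middle of the top edge of the aluminium cleat rail's lip: 24 mm in front of the panel, z 118. Rail 216 long (y -108..108), lip 4 thick, leaning 30 degrees out of the vertical toward the robot; it rises from the panel at z 84, so that a V groove opens upward between lip and panel.
- station (a point): Where the shelf's origin is when the shelf hangs fully home: 103 mm in front of the panel, 60 mm above the bench, at the middle of the rail; axes as the stand's. The shelf's x and y axes are then parallel to the stand's.
- bolt_rod (a joint): Slide of the bolt along the stand's y, m: 0 = shut (tip at stand y 132 mm), 0.060 = drawn back (tip at y 192, clear of the shelf). Rod 18 mm thick, round tip; stays where it is left (friction 1.5 N). Moves only while the handle is lifted, but for 1 to 2 mm of play in each notch. Notches at stand y 232 (shut) and 292 mm (open), 14 wide.
- bolt_handle (a joint): Turn of the handle about the rod, rad: 0 = dropped in a notch (points to the robot and 40 degrees down), grows as it is lifted, stop at 1.2. Between the notches the barrel's wall keeps it above about 0.8; lift it to 1.0 or more to slide. Let go over a notch it falls in by its weight; elsewhere it rests on the wall.
- bolt_knob (a point): Centre of the black ball knob (22 mm) on the handle's end, 50 mm from the rod's axis. Dropped: 71 mm in front of the panel, z 131; lifted to 1.0: 80 in front, z 177. Can be pinched from above, fingers to its left and right; it turns between them as it is raised straight up.
- bolt_tip (a point): Tip of the bolt's rod, on its axis; the rod shoots toward the stand's -y.
- shelf: Loose plywood shelf, 0.55 kg, 350 wide (y), 150 deep (x), open on top. Origin under the middle of its floor, x to its rear, z up. Floor 9 mm thick; front and end rims to z 27; back board x 65..75, to z 85. A partition 14 thick, to z 50, parts it into two bays, each x -67..65 and |y| 7..167. Smooth plastic spacer blocks low on the back (|y| 122..158, to z 16) reach to x 103 and pass the rail's ends.
- shelf_strip (a point): Middle of the lower rear edge of the aluminium strip on the shelf's back (shelf x 94, z 42 mm). The strip is 216 long, 4 thick, leaning 30 degrees out of the vertical: down and rearward from the back board at z 72. Hung, it lies in the groove behind the rail's lip; it clears the lip when the shelf is 20 mm or more above its hung height.
- shelf_grip (a point): On the shelf's grip board, above its centre of mass (within 6 mm): shelf x 26, y 0, z 98 mm. The board rises from the partition, 14 thick (along the shelf's y), 64 long (along x), top at z 114; pinch it from above, fingers to its left and right.
- keeper (a point): Middle of the opening of the steel staple on the back board's top edge, near its +y end (shelf x 70, y 164, z 103 mm): 28 wide (x), 31 high (z), 14 long (y); staple's top at z 123. The rod passes through it along y when the shelf hangs home.
- contactor_blue: Blue contactor block, body 46 (x, from -22 to +24) by 56 (y), 60 high, 75 with its plunger, 0.31 kg, loose, standing on the bench at the start; origin under the middle of its body, z up. May be absent (then it is not to be loaded).
- module_grey: Dark grey relay module, body 45 (x, from -21 to +24) by 62 (y), 48 high, 0.22 kg, loose, standing on the bench at the start; origin under the middle of its body, z up. May be absent (then it is not to be loaded).
- battery_block: Block battery with two terminals on top, body 60 (x, from -29 to +31) by 60 (y), 62 high, 74 with the terminals, 0.42 kg, loose, standing on the bench at the start; origin under the middle of its body, z up. May be absent (then it is not to be loaded).
- solder_spool: Spool of solder standing on its flange, 60 in diameter, 46 high, 0.26 kg, loose, standing on the bench at the start; origin under the middle of its body, z up. May be absent (then it is not to be loaded).
- tape_measure: The yellow tape measure (71 mm, standing), a bystander: leave it where it is.
- tape_duct: The small roll of black tape (55 mm, lying flat), a bystander: leave it where it is.
There are look-alikes about, which are no part of the job. Of the things that look like the battery_block, take the one that is farthest to the robot's left at the start.

How it is judged:
By the outcome, as a careful person would: the job done as asked, in the order asked, and still so for the second after the job is handed in, with the robot touching nothing.
Of contactor_blue, module_grey, battery_block, solder_spool only 2 to 4 are there at a start; the rules pass over those that are not, and their reading is None.
At some moment in a run one of contactor_blue, module_grey, battery_block, solder_spool may be knocked a few centimetres aside while the robot is not near it.
It also fails if it takes over 210 s, if anything falls off the work surface, if the arm or the gripper's body presses on something with over 40 N, if the wrist force passes 120 N, or if a joint passes its speed limit or range.

### The arm

A 6-joint arm with a two-finger parallel gripper is mounted at the origin on a cart in front of the work surface, level with it; the furniture and walls round the work are solid. World frame = base frame: x ahead of the robot, y to its left, z up, the work surface at z = 0. Lengths are in mm, angles in rad, forces in N, time in s.
With the tool pointing down it reaches from about 350 to 875 mm from the base axis. Payload 4.2 kg.
Tool frame: the origin (TCP) lies midway between the tips of the shut fingers; the grasp point (between the pads) lies 19 mm behind it; z points along the fingers, y is the direction in which the jaws open and shut (so a half turn about z gives the same grasp; the last joint's range is limited). The gripper opens to 85 mm and grips with 20 to 120 N. Pads are 22 mm wide; open, the fingers measure 114 mm over their backs; the gripper's body (76 mm by 85 mm) begins 54 mm behind the grasp point. The pads swing forward as they close: fully open they stand 13 mm farther back than shut.
Start: joints at [-0.849, 0.385, 0.008, 0, -1.194, -0.259], TCP at [279.046, -559.225, 231.312] pointing down, gripper open.
Joint ranges: [-3.14, 3.14], [-1.21, 2.06], [-1.07, 1.41], [-3.16, 2.05], [-2.99, -0.16], [-3.1, 3.1]. Speed limits (rad/s): [2.79, 2.79, 3.14, 3.14, 3.14, 3.14].

### API

Orientations are given as a unit quaternion [x, y, z, w].
In Python, from bench import arm gives the robot as it stands. The module is installed in compiled form; this text tells all that it offers.
- The arm moves only by the tool drive_tool, never from a script. Its argument "moves" is a list that holds one entry, the list of rows, each a list of 7 numbers: the opening, from 0 (shut) to 1 (fully open), then the shift along the tool's x, y, z in m, then the turn, a rotation vector about the tool's x, y, z in rad. In form: [[[hand, dx, dy, dz, wx, wy, wz], ...]]. A call has 1 to 20 rows; each row shifts and turns the pose as measured when the row begins, along the tool's axes as they then stand; what a row does not reach is not made up. A row lasts 1/10 s, in which the tool goes at most 50 mm and 8.59 degrees, less where a joint would pass 70% of its speed; a pose out of reach is approached as far as the arm can. A call with a gripper value outside its range is refused whole. The fingers move at their own pace and stop on an object; the grip force is fixed at half the most. Time passes only in rows, so rows that do not move let the fingers close. It gives the time, the measured TCP pose, the force and the opening at its end, in the units of the state.
- arm.read_state(): the state, without advancing time (a new reading comes with each control period).
- arm.get_image(name): name is "side" or "top" or "wrist"; returns (picture, depth): 480x640x3 uint8, red, green, blue; 480x640 float32, mm along the optical axis (not along the pixel's ray), 0 where there is no reading.
- arm.camera_params(name): a dict with "fov_y" (degrees; the focal length in pixels is half the picture's height over the tangent of half this angle, whatever the lens; pixels are square), "cx", "cy" (the principal point, pixels), "world_from_camera" (4x4, takes a point from camera to world coordinates); the wrist camera has in their place "T_tool_cam" (4x4, takes a point from camera to tool coordinates, whose origin is the TCP and whose axes are the flange's). Camera axes: x right, y down, z forward; pixel columns grow to the right and rows downward; lengths in mm; the calibration is good to about 2 mm. A picture is of the moment at which its call begins: read the wrist's pose just before it. camera_params takes no time and is no camera call.
- arm.job_done(): hands the job in, once; it reports no verdict.
The state is a dict: "clock": time; "joints": joint angles; "joint_vel": joint speeds; "joint_efforts": joint torques, N m; "position": TCP position; "ee_rot": TCP orientation; "contact_force": force on the tool from outside, world axes, zero at the start; "wrist_torque": the same for the moment, N m; "gripper_width": finger opening in mm.
Only numpy, scipy, OpenCV 4.12 (cv2) and the standard library are available. Lean on these libraries where they do the work, as an engineer would, in place of code of your own. Each camera call takes 0.05 s, during which the arm holds its last target.

## Working session

There is one attempt and no reset: what is moved stays moved. The work goes in short steps, Python scripts to look and compute and a tool call to move; the robot and the scene stay as the last step left them, time stands still between calls to the robot, and variables do not carry over. Pictures are saved under pics/ and viewed, and the job is handed in when it is done.

Besides the shell and the picture viewer there is one more tool, called as name([rows], argument=value, ...), one row to a line, values as JSON. drive_tool: Moves the arm, as the interface text tells. Its arguments: {"type":"object","properties":{"moves":{"type":"array","items":{"type":"array","items":{"type":"array","items":{"type":"number"}}}}},"required":["moves"]}

```bash
ls; mkdir -p pics; cat > h.py <<'E'
import numpy as np, cv2
from bench import arm
from scipy.spatial.transform import Rotation as R
def cap(name,fn=None):
    s=arm.read_state()
    p,d=arm.get_image(name)
    c=arm.camera_params(name)
    if fn:
        cv2.imwrite('pics/%s.png'%fn,p[:,:,::-1]); 
        if 'world_from_camera' in c: T=np.array(c['world_from_camera'])
        else:
            W=np.eye(4);W[:3,:3]=R.from_quat(s['ee_rot']).as_matrix();W[:3,3]=s['position']
            T=W@np.array(c['T_tool_cam'])
        f=240/np.tan(np.radians(c['fov_y'])/2)
        np.savez('pics/%s.npz'%fn,d=d,T=T,f=f,cx=c['cx'],cy=c['cy'])
    return p,d
def pt(fn,u,v,z=None,r=1):
    """world point from depth, or on plane height z"""
    a=np.load('pics/%s.npz'%fn); d=a['d']
    ray=np.array([(u-a['cx'])/a['f'],(v-a['cy'])/a['f'],1.])
    T=a['T']
    if z is None:
        w=d[int(v)-r:int(v)+r+1,int(u)-r:int(u)+r+1]; w=w[w>0]
        if not len(w): return None
        return T[:3,:3]@(ray*np.median(w))+T[:3,3]
    k=T[:3,:3]@ray
    return T[:3,3]+k*(z-T[2,3])/k[2]
def cloud(fn):
    a=np.load('pics/%s.npz'%fn); d=a['d']
    v,u=np.mgrid[:480,:640]
    P=np.stack([(u-a['cx'])/a['f']*d,(v-a['cy'])/a['f']*d,d],-1)
    W=P@a['T'][:3,:3].T+a['T'][:3,3]
    W[d<=0]=np.nan
    return W
def crop(fn,x0,y0,x1,y1,k,out):
    im=cv2.imread('pics/%s.png'%fn)[y0:y1,x0:x1]
    cv2.imwrite('pics/%s.png'%out,cv2.resize(im,None,fx=k,fy=k,interpolation=cv2.INTER_CUBIC))
def st():
    s=arm.read_state()
    print('t',round(s['clock'],2),'pos',np.round(s['position'],1),'q',np.round(s['ee_rot'],4),'F',np.round(s['contact_force'],1),'M',np.round(s['wrist_torque'],2),'w',round(s['gripper_width'],1),'J',np.round(s['joints'],3))
    return s
E
python3 - <<'E'
from h import *
st()
for n in ['top','side','wrist']:
    cap(n,n+'0'); c=arm.camera_params(n); print({k:np.round(v,3).tolist() for k,v in c.items()})
print(R.from_quat(arm.read_state()['ee_rot']).as_matrix().round(3))
E
```

```text
pics
t 0.0 pos [ 278.8 -558.7  230.2] q [-2.293e-01  9.734e-01  1.100e-03 -3.000e-04] F [-1.3  0.6  0.1] M [0.03 0.01 0.  ] w 85.4 J [-8.490e-01  3.860e-01  7.000e-03 -1.000e-03 -1.194e+00 -2.590e-01]
{'fov_y': 42.43, 'cx': 308.1, 'cy': 237.606, 'world_from_camera': [[-0.009, -0.989, 0.151, 366.71], [-1.0, 0.008, -0.007, -95.412], [0.006, -0.151, -0.989, 1684.794], [0.0, 0.0, 0.0, 1.0]]}
{'fov_y': 57.941, 'cx': 318.762, 'cy': 239.368, 'world_from_camera': [[-0.923, -0.268, 0.278, 337.782], [-0.386, 0.632, -0.672, 548.72], [0.005, -0.727, -0.687, 782.085], [0.0, 0.0, 0.0, 1.0]]}
{'fov_y': 71.361, 'cx': 318.089, 'cy': 236.557, 'T_tool_cam': [[0.001, -0.962, -0.274, 69.38], [1.0, 0.0, 0.0, 0.316], [-0.0, -0.274, 0.962, -142.453], [0.0, 0.0, 0.0, 1.0]]}
[[-0.895 -0.446 -0.001]
 [-0.446  0.895  0.001]
 [ 0.     0.002 -1.   ]]
```

View pics/top0.png

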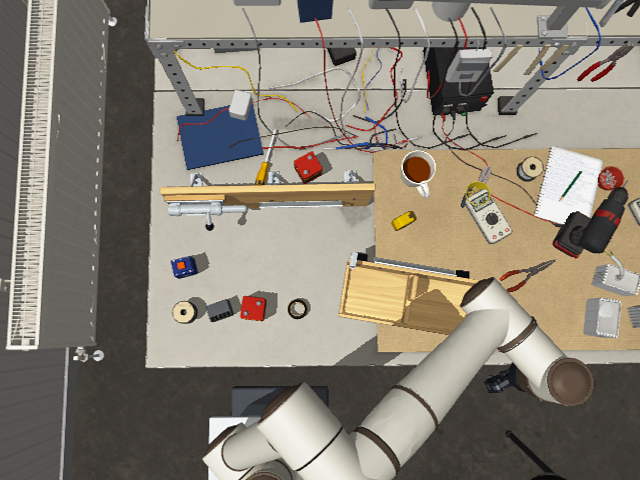

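View pics/side0.png

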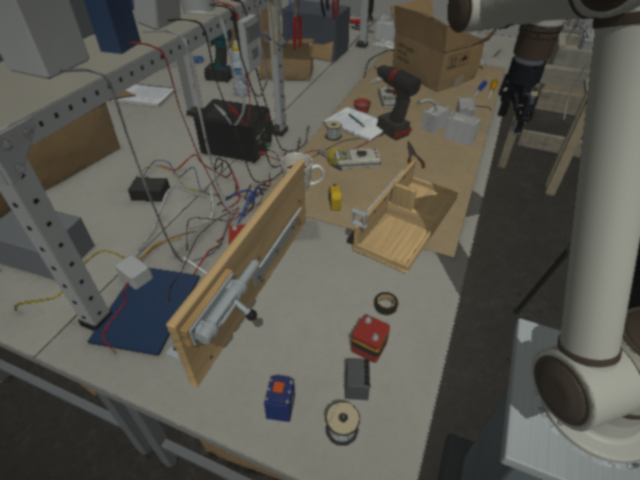

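View pics/wrist0.png

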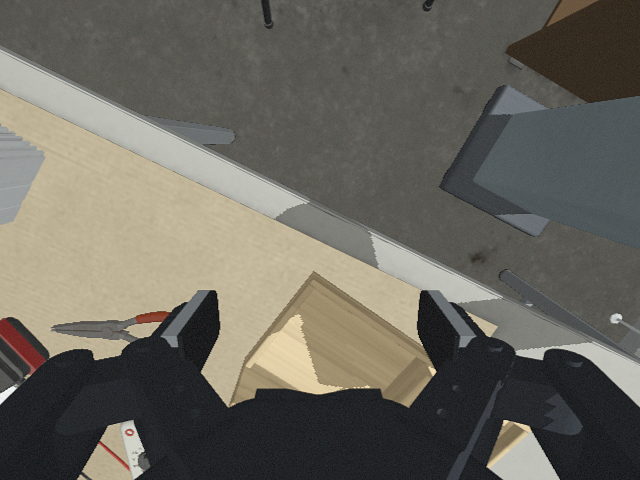

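```bash
python3 - <<'E'
from h import *
crop('top0',150,140,390,340,3.3,'c1')
crop('top0',320,230,520,350,4,'c2')
W=cloud('top0')
for n,(u,v) in dict(panelL=(165,192),panelR=(370,187),knob=(209,227),bat=(254,308),bat2=(308,166),mod=(220,310),spool=(184,312),cont=(184,267),tape=(298,308),bench=(250,250),rail=(310,206),measure=(403,221),spool2=(530,167)).items(): print(n,W[v,u].round(1))
E
```

```text
panelL [708.3 243.6 203.4]
panelR [ 718.8 -259.6  196.6]
knob [632.2 145.2 135.3]
bat [429.5  35.8  63.8]
bat2 [ 812.  -108.2   54.6]
mod [425.7 126.6  46.5]
spool [422.9 230.9  -4. ]
cont [537.1 218.2  74.7]
tape [431.1 -78.1  -2.5]
bench [590.   52.4   3.9]
rail [ 689.2 -112.   113.1]
measure [ 656.3 -359.7   66. ]
spool2 [ 814.5 -725.6   18.8]
```

View pics/c1.png

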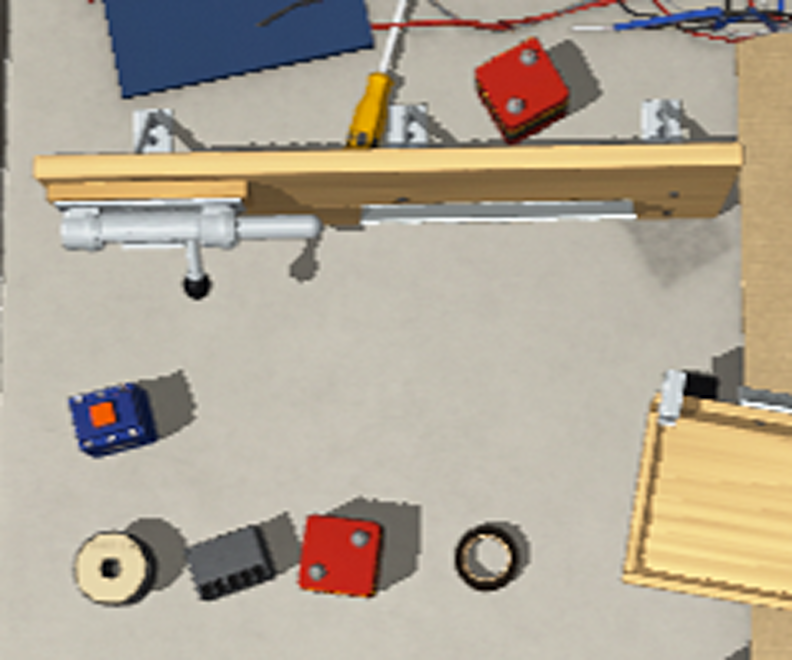

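View pics/c2.png

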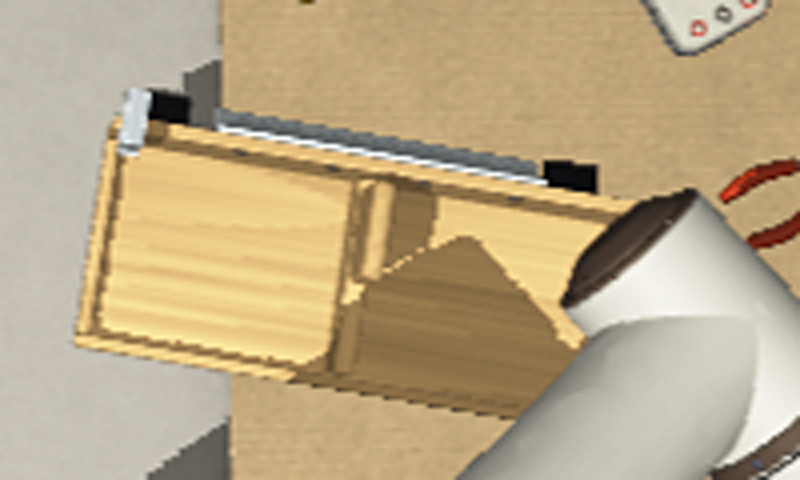

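```bash
python3 - <<'E'
from h import *
W=cloud('top0')
# panel top points z 190-210
m=(np.abs(W[...,2]-200)<12)&(W[...,0]>640)&(W[...,0]<760)&(W[...,1]>-300)&(W[...,1]<270)
P=W[m]; print(len(P),P.min(0),P.max(0),np.median(P[:,2]))
# front edge from image: for columns find edge. print per-y x-range
for y in range(-260,250,50):
    q=P[np.abs(P[:,1]-y)<6]; print(y,q[:,0].min().round(1),q[:,0].max().round(1),len(q))
# side cam
S=cloud('side0')
m=(S[...,2]>20)&(S[...,2]<195)&(S[...,0]>640)&(S[...,0]<760)&(S[...,1]>-300)&(S[...,1]<270)
Q=S[m];Q=Q[np.isfinite(Q).all(1)]
best=None
rng=np.random.default_rng(0)
for i in range(500):
    a=Q[rng.choice(len(Q),2)]
    d=a[1,:2]-a[0,:2]
    if np.hypot(*d)<150: continue
    n=np.array([d[1],-d[0]])/np.hypot(*d)
    r=np.abs((Q[:,:2]-a[0,:2])@n); k=(r<2.5).sum()
    if best is None or k>best[0]: best=(k,n,a[0,:2],r<2.5)
q=Q[best[3]]; c=np.polyfit(q[:,1],q[:,0],1); print('front face x = %.4f*y + %.1f'%tuple(c),len(q),np.degrees(np.arctan(c[0])))
print(q[:,1].min(),q[:,1].max())
for n,(u,v) in dict(knob=(250,316),tip=(303,210)).items(): print(n,pt('side0',u,v))
crop('side0',150,150,330,400,2.4,'c3')
E
```

```text
1764 [ 687.868553   -272.02591399  188.00862225] [729.81854466 255.26982392 210.68246839] 199.102371583617
-260 710.4 728.9 39
-210 710.2 729.8 38
-160 710.4 726.8 37
-110 709.1 728.3 40
-60 708.6 725.5 36
-10 708.0 725.3 40
40 706.3 726.7 41
90 707.2 722.7 38
140 687.9 724.7 45
190 693.8 725.4 45
240 689.0 723.1 46
front face x = -0.0116*y + 712.0 5218 -0.66542317493384
-269.4755252194816 260.58453656699794
knob [635.43702332 154.37576668 136.76804826]
tip [ 715.0384848  -254.0162697    51.19672474]
```

View pics/c3.png

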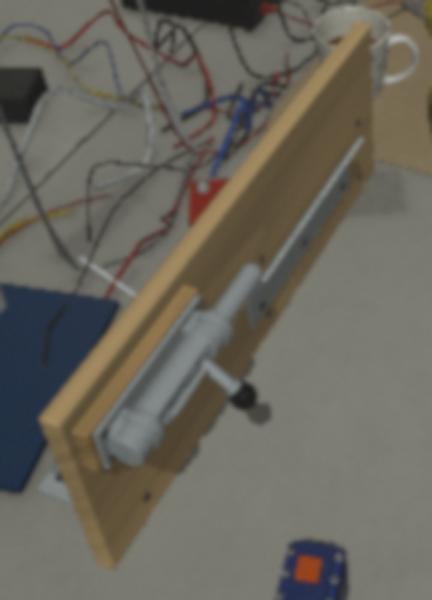

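```bash
cat >> h.py <<'E'
def frame(yaw):
    # tool down; tool y = world y rotated by yaw about z, tool x = -world x rotated
    c,s=np.cos(yaw),np.sin(yaw)
    return np.array([[-c,-s,0],[-s,c,0],[0,0,-1.]])
def goto(p,yaw):
    s=arm.read_state(); M=R.from_quat(s['ee_rot']).as_matrix()
    d=M.T@(np.array(p)-np.array(s['position']))
    rv=R.from_matrix(M.T@frame(yaw)).as_rotvec()
    print('tool-frame d(mm)',d.round(1),'norm',np.linalg.norm(d).round(1),'rot',rv.round(4))
    d2=frame(yaw).T@(np.array(p)-np.array(s['position'])); print('after turn d',d2.round(1))
E
python3 - <<'E'
from h import *
goto([640,145,260],0.0116)
E
```

```text
tool-frame d(mm) [-637.4  468.7  -28.8] norm 791.6 rot [ 0.0016 -0.0005  0.4511]
after turn d [-369.3  699.6  -29.5]
```

drive_tool([
  [[1,0,0,-0.02,0,0,0.125],[1,0,0,-0.02,0,0,0.125],[1,0,0,0,0,0,0.125],[1,0,0,0,0,0,0.085]],
])

```text
clock: 0.55
position: [278.3, -557.9, 269.3]
ee_rot: [0.008, 1.0, 0.003, -0.002]
contact_force: [0.1, 0.4, -1.1]
gripper_width: 85.3
```

```bash
python3 - <<'E'
from h import *
st();goto([600,145,300],0.0116)
E
```

```text
t 0.55 pos [ 278.3 -557.9  269.3] q [ 0.0078  1.      0.0032 -0.0019] F [ 0.1  0.4 -1.1] M [-0.04  0.03  0.01] w 85.3 J [-8.490e-01  3.640e-01  7.200e-02 -1.000e-03 -1.286e+00 -7.370e-01]
tool-frame d(mm) [-310.5  708.   -27.5] norm 773.6 rot [ 0.0063 -0.0038 -0.0273]
after turn d [-329.8  699.1  -30.7]
```

drive_tool([
  [[1,-0.02,0.044,-0.002,0,0,0],[1,-0.02,0.044,-0.002,0,0,0],[1,-0.02,0.044,-0.002,0,0,0],[1,-0.02,0.044,-0.002,0,0,0],[1,-0.02,0.044,-0.002,0,0,0],[1,-0.02,0.044,-0.002,0,0,0],[1,-0.02,0.044,-0.002,0,0,0],[1,-0.02,0.044,-0.002,0,0,0],[1,-0.02,0.044,-0.002,0,0,0],[1,-0.02,0.044,-0.002,0,0,0],[1,-0.02,0.044,-0.002,0,0,0],[1,-0.02,0.044,-0.002,0,0,0],[1,-0.02,0.044,-0.002,0,0,0],[1,-0.02,0.044,-0.002,0,0,0],[1,-0.02,0.044,-0.002,0,0,0],[1,0,0,0,0,0,-0.02]],
])

```text
clock: 2.15
position: [598.7, 118.8, 297.9]
ee_rot: [0.001, 1.0, 0.005, -0.005]
contact_force: [-0.2, -0.7, -1.8]
gripper_width: 85.2
```

```bash
python3 - <<'E'
from h import *
st();goto([560,145,300],0.0116)
cap('wrist','w1');cap('top','top1')
crop('top1',320,220,520,350,4,'c4')
E
```

```text
t 2.15 pos [598.7 118.8 297.9] q [ 0.0013  1.      0.0051 -0.0048] F [-0.2 -0.7 -1.8] M [-0.08  0.09  0.01] w 85.2 J [ 0.454  0.327  0.093 -0.014 -1.341 -2.024]
tool-frame d(mm) [38.8 26.2 -1.5] norm 46.8 rot [ 0.0102 -0.0096 -0.0141]
after turn d [38.4 26.7 -2.1]
```

View pics/w1.png

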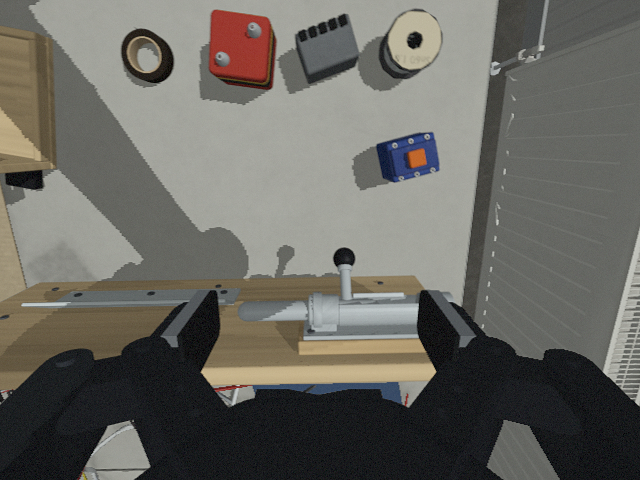

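View pics/c4.png

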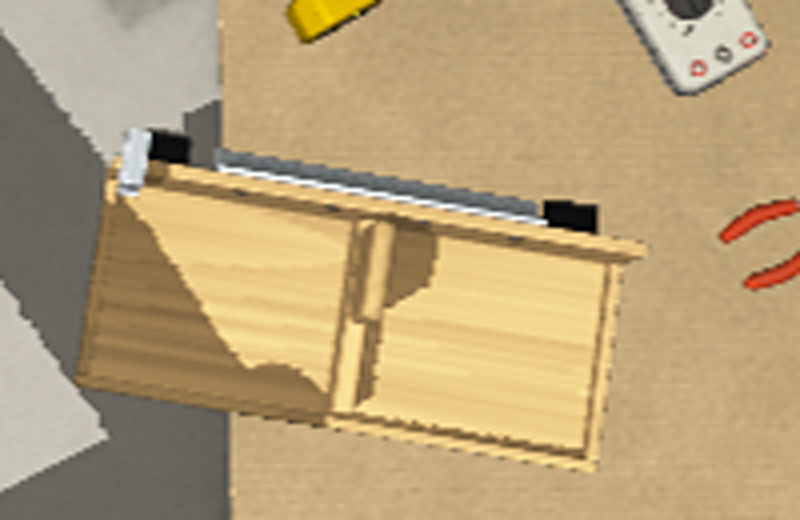

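```bash
python3 - <<'E'
from h import *
for n,(u,v) in dict(knob=(344,257),rodtip=(240,312),panel1=(60,350),panel2=(260,350),bench=(300,200),railR=(24,304),railL=(190,303),bat=(238,45),mod=(327,50),spool=(413,55),cont=(408,155),tape=(130,55)).items(): print(n,pt('w1',u,v).round(1))
W=cloud('w1')
for y in range(-150,180,30):
    q=W[(np.abs(W[...,1]-y)<4)&(np.abs(W[...,2]-198)<8)]
    if len(q):print(y,q[:,0].min().round(1),q[:,0].max().round(1),np.median(q[:,2]).round(1),len(q))
# face
m=(W[...,2]>20)&(W[...,2]<185)&(W[...,0]>690)&(W[...,0]<735)&(W[...,1]<90)
q=W[m]; print(len(q)); 
for z in (30,60,90,130,160,180):
    k=q[np.abs(q[:,2]-z)<4]; 
    if len(k)>10:
        print(z,len(k),np.percentile(k[:,0],[5,50,95]).round(1),np.percentile(k[:,1],[0,100]).round())
E
```

```text
knob [633.3 145.3 140.5]
rodtip [674.8  50.4 169.4]
panel1 [ 712.2 -117.3  169.3]
panel2 [710.3  67.4 174.6]
bench [ 6.011e+02  9.830e+01 -1.000e-01]
railR [ 692.4 -190.4  115.4]
railL [587.7  70.8 326.1]
bat [432.5  40.6  61. ]
mod [433.7 131.6  47.5]
spool [438.5 223.2  47.8]
cont [541.3 218.3  72.5]
tape [431.6 -91.3  17.7]
-150 712.2 730.8 196.7 64
-120 711.5 717.6 197.4 79
30 709.5 727.8 199.5 216
60 709.6 728.2 199.5 222
90 709.0 726.2 199.5 230
120 708.5 727.0 199.5 214
150 708.4 726.2 199.5 226
15511
30 671 [710.1 712.1 714.1] [-266.   90.]
60 751 [706.6 708.9 714.1] [-267.   89.]
90 714 [707.2 712.4 714. ] [-247.   29.]
130 895 [710.1 712.2 713.5] [-210.   90.]
160 941 [709.9 712.  713.2] [-184.   90.]
180 760 [709.8 711.3 713.2] [-166.   90.]
```

```bash
python3 - <<'E'
from h import *
goto([637,146,190],0.0116)
E
```

```text
tool-frame d(mm) [-41.   30.  108.2] norm 119.5 rot [ 0.0094 -0.0107 -0.0173]
after turn d [-40.3  30.3 108.4]
```

drive_tool([
  [[1,-0.012,0.009,0.025,0.005,-0.005,-0.007],[1,-0.012,0.009,0.025,0.005,-0.005,-0.007],[1,-0.012,0.009,0.025,0,0,0],[1,0,0,0.02,0,0,0],[1,0,0,0,0,0,0]],
])

```text
clock: 2.75
position: [632.3, 137.1, 203.1]
ee_rot: [-0.0, 1.0, -0.0, 0.001]
contact_force: [-0.3, -0.5, -0.6]
gripper_width: 85.3
```

```bash
python3 - <<'E'
from h import *
st();goto([637,146,114],0.0116)
cap('wrist','w2')
E
```

```text
t 2.75 pos [632.3 137.1 203.1] q [-4.0e-04  1.0e+00 -2.0e-04  1.1e-03] F [-0.3 -0.5 -0.6] M [ 0.    0.02 -0.03] w 85.3 J [ 4.640e-01  4.400e-01  2.200e-02  2.000e-03 -1.151e+00 -2.034e+00]
tool-frame d(mm) [-4.5  8.9 89.1] norm 89.6 rot [-0.0005  0.0022 -0.0108]
after turn d [-4.8  8.8 89.1]
```

View pics/w2.png

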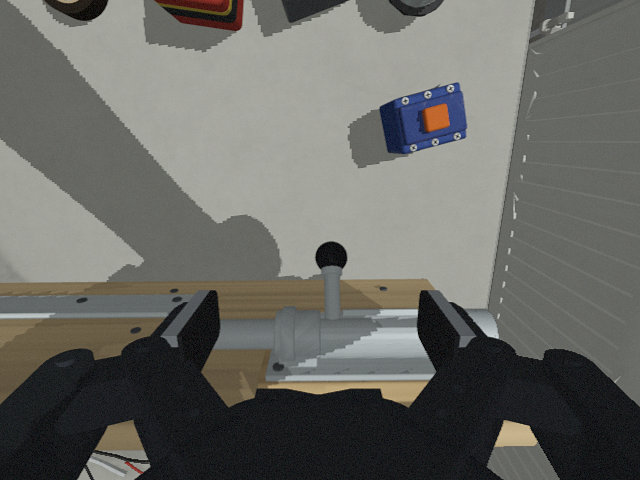

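```bash
python3 - <<'E'
from h import *
print(pt('w2',331,256))
E
```

```text
[634.25709526 145.82531128 140.83960174]
```

drive_tool([
  [[1,-0.005,0.009,0.02,0,0,-0.01],[1,0,0,0.03,0,0,0],[1,0,0,0.025,0,0,0],[1,0,0,0.01,0,0,0],[1,0,0,0,0,0,0]],
])

```text
clock: 3.3
position: [643.6, 143.3, 129.3]
ee_rot: [-0.004, 1.0, 0.002, 0.011]
contact_force: [-0.0, -0.1, -0.3]
gripper_width: 85.3
```

```bash
python3 - <<'E'
from h import *
st();goto([637,146,114],0.0116)
cap('wrist','w3');cap('side','s3');crop('s3',150,150,400,400,2.4,'c5')
E
```

```text
t 3.3 pos [643.6 143.3 129.3] q [-0.0036  0.9999  0.0022  0.0112] F [-0.  -0.1 -0.3] M [-0.01  0.04 -0.04] w 85.3 J [ 0.467  0.512 -0.057  0.007 -0.98  -2.034]
tool-frame d(mm) [ 6.9  2.7 15.2] norm 16.9 rot [ 0.0043  0.0224 -0.0043]
after turn d [ 6.5  2.8 15.3]
```

View pics/w3.png

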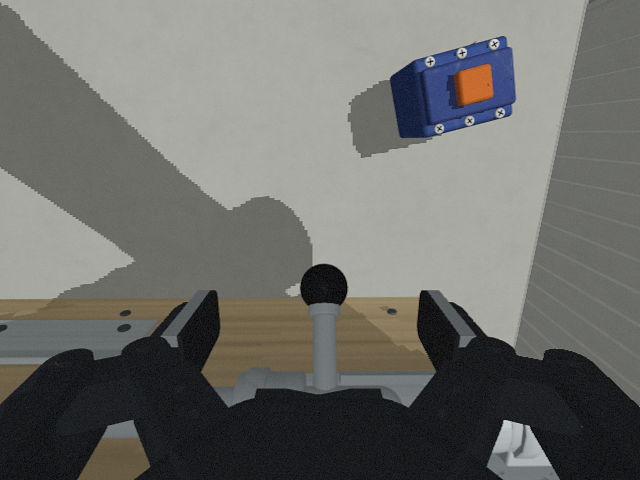

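View pics/c5.png

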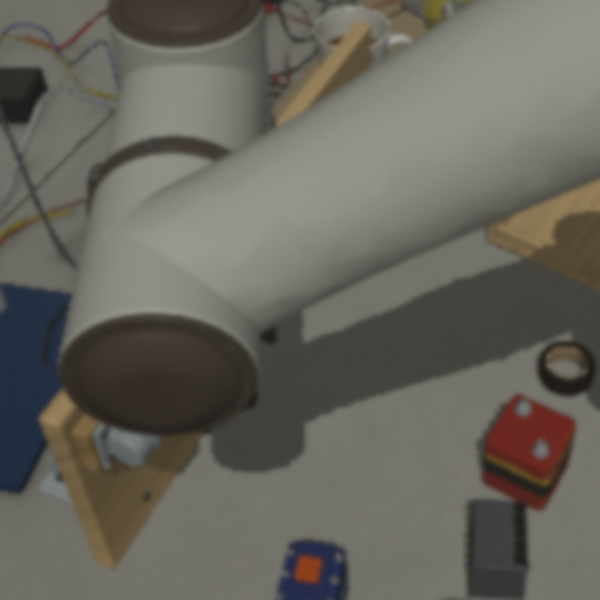

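drive_tool([
  [[1,0.006,0.003,0,0.004,0.022,0],[1,0,0,0,0,0,0],[1,0,0,0.007,0,0,0],[1,0,0,0.008,0,0,0],[1,0,0,0,0,0,0]],
])

```text
clock: 3.9
position: [640.3, 148.0, 120.1]
ee_rot: [-0.004, 1.0, 0.002, 0.005]
contact_force: [0.5, -0.2, -0.5]
gripper_width: 85.3
```

```bash
python3 - <<'E'
from h import *
st();goto([637,146,114],0.0116)
E
```

```text
t 3.9 pos [640.3 148.  120.1] q [-0.0041  1.      0.0023  0.0049] F [ 0.5 -0.2 -0.5] M [-0.04  0.06  0.01] w 85.3 J [ 0.473  0.523 -0.06   0.    -0.977 -2.036]
tool-frame d(mm) [ 3.3 -2.   6.1] norm 7.2 rot [ 0.0045  0.0099 -0.0034]
after turn d [ 3.3 -2.   6.1]
```

drive_tool([
  [[1,0.003,-0.001,0.004,0.004,0.009,0],[1,0.001,-0.001,0.003,0,0,0],[0.2,0,0,0,0,0,0],[0.2,0,0,0,0,0,0],[0.1,0,0,0,0,0,0],[0.1,0,0,0,0,0,0],[0,0,0,0,0,0,0],[0,0,0,0,0,0,0],[0,0,0,0,0,0,0],[0,0,0,0,0,0,0]],
])

```text
clock: 4.9
position: [635.8, 145.7, 111.9]
ee_rot: [-0.004, 1.0, -0.0, -0.0]
contact_force: [0.6, -0.6, 0.0]
gripper_width: 19.1
```

```bash
python3 - <<'E'
from h import *
st();goto([637,146,114],0.0116)
cap('wrist','w4')
E
```

```text
t 4.9 pos [635.8 145.7 111.9] q [-4.1e-03  1.0e+00 -2.0e-04 -5.0e-04] F [ 0.6 -0.6  0. ] M [ 0.   -0.01 -0.03] w 19.1 J [ 0.473  0.529 -0.073 -0.    -0.97  -2.035]
tool-frame d(mm) [-1.2  0.3 -2.1] norm 2.4 rot [-0.0004 -0.0009 -0.0034]
after turn d [-1.2  0.3 -2.1]
```

View pics/w4.png

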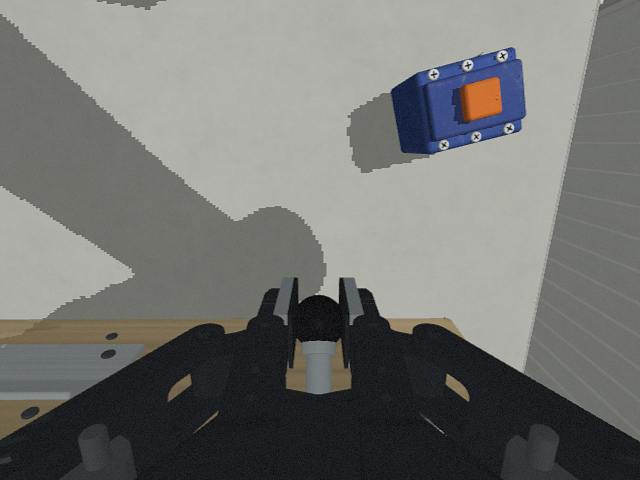

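drive_tool([
  [[0,0.003,0,-0.006,0,0,0],[0,0.004,0,-0.008,0,0,0],[0,0.003,0,-0.008,0,0,0],[0,0.002,0,-0.008,0,0,0],[0,0,0,-0.008,0,0,0],[0,-0.001,0,-0.008,0,0,0],[0,0,0,-0.004,0,0,0],[0,0,0,0,0,0,0]],
])

```text
clock: 5.75
position: [625.8, 145.7, 164.5]
ee_rot: [-0.004, 1.0, 0.001, 0.001]
contact_force: [2.0, -0.7, -5.5]
gripper_width: 18.5
```

```bash
python3 - <<'E'
from h import *
st()
cap('wrist','w5')
E
```

```text
t 5.75 pos [625.8 145.7 164.5] q [-3.5e-03  1.0e+00  7.0e-04  1.5e-03] F [ 2.  -0.7 -5.5] M [ 0.13 -0.54  0.02] w 18.5 J [ 0.48   0.463 -0.042  0.    -1.063 -2.044]
```

View pics/w5.png

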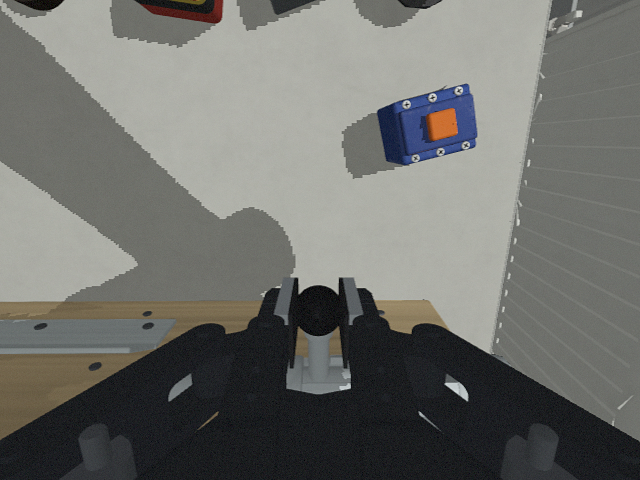

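drive_tool([
  [[0,0,0.006,0.001,0,0,0],[0,0,0.008,0.001,0,0,0],[0,0,0.008,0,0,0,0],[0,0,0.008,0,0,0,0],[0,0,0.008,0,0,0,0],[0,0,0.006,0,0,0,0],[0,0,0,0,0,0,0]],
])

```text
clock: 6.5
position: [624.7, 193.3, 162.4]
ee_rot: [-0.004, 1.0, -0.0, 0.001]
contact_force: [3.6, -1.1, -3.1]
gripper_width: 18.4
```

```bash
python3 - <<'E'
from h import *
st()
E
```

```text
t 6.5 pos [624.7 193.3 162.4] q [-3.6e-03  1.0e+00 -0.0e+00  6.0e-04] F [ 3.6 -1.1 -3.1] M [-0.07 -0.62 -0.06] w 18.4 J [ 5.470e-01  4.840e-01 -1.200e-02  1.000e-03 -1.074e+00 -2.111e+00]
```

drive_tool([
  [[0,0,0.007,0,0,0,0],[0,0,0.006,0,0,0,0],[0,0,0,0,0,0,0],[0,0,0,0,0,0,0]],
])

```text
clock: 6.9
position: [624.5, 206.3, 162.3]
ee_rot: [-0.004, 1.0, -0.001, 0.0]
contact_force: [2.9, -2.0, -2.6]
gripper_width: 18.5
```

```bash
python3 - <<'E'
from h import *
st()
E
```

```text
t 6.9 pos [624.5 206.3 162.3] q [-3.5e-03  1.0e+00 -1.1e-03  1.0e-04] F [ 2.9 -2.  -2.6] M [-0.29 -0.65  0.02] w 18.5 J [ 5.65e-01  4.91e-01 -1.00e-03  2.00e-03 -1.08e+00 -2.13e+00]
```

drive_tool([
  [[0,0.001,0,0.007,0,0,0],[0,0,0,0.008,0,0,0],[0,-0.002,0,0.008,0,0,0],[0,-0.002,0,0.008,0,0,0],[0,-0.003,0,0.008,0,0,0],[0,-0.003,0,0.006,0,0,0],[0,0,0,0,0,0,0]],
])

```text
clock: 7.6
position: [629.9, 206.3, 117.2]
ee_rot: [-0.005, 1.0, -0.002, -0.003]
contact_force: [-2.5, -0.9, 2.5]
gripper_width: 18.1
```

```bash
python3 - <<'E'
from h import *
st();cap('wrist','w6')
E
```

```text
t 7.6 pos [629.9 206.3 117.2] q [-0.0045  1.     -0.0019 -0.0027] F [-2.5 -0.9  2.5] M [-0.23  0.49  0.22] w 18.1 J [ 0.56   0.542 -0.034  0.    -1.001 -2.122]
```

View pics/w6.png

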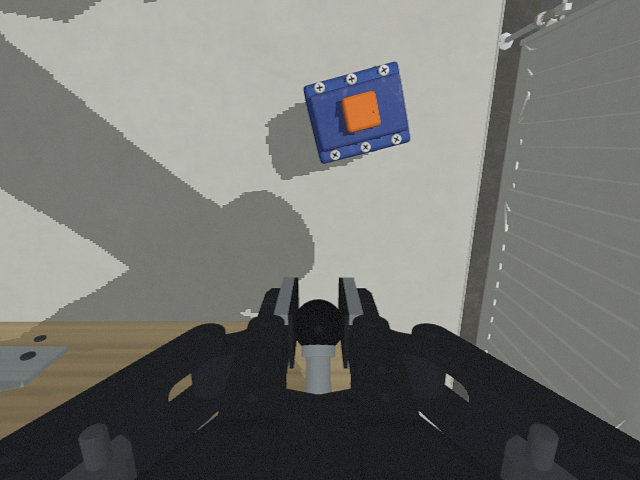

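drive_tool([
  [[0,-0.003,0,0.003,0,0,0],[0.5,0,0,0,0,0,0],[0.9,0,0,0,0,0,0],[1,0,0,0,0,0,0],[1,0,0,0,0,0,0],[1,0,0,0,0,0,0],[1,0.005,0,-0.02,0,0,0],[1,0.01,0,-0.04,0,0,0],[1,0.01,0,-0.04,0,0,0],[1,0.01,0,-0.04,0,0,0],[1,0,0,0,0,0,0]],
])

```text
clock: 8.75
position: [598.6, 207.1, 257.0]
ee_rot: [-0.003, 1.0, -0.002, -0.004]
contact_force: [0.1, 0.4, 0.4]
gripper_width: 85.4
```

```bash
python3 - <<'E'
from h import *
st();cap('wrist','w7');cap('side','s7');crop('s7',150,150,400,400,2.4,'c6')
print(pt('w7',319,240))
# shelf from top1
W=cloud('top1')
for n,(u,v) in dict(grip=(320+378/4,220+240/4),gripend=(320+372/4,220+270/4),backL=(320+115/4,220+160/4),backR=(320+640/4,220+250/4),staple=(320+133/4,220+165/4),FL=(320+82/4,220+382/4),FR=(320+595/4,220+466/4)).items(): print(n,W[int(v),int(u)].round(1))
E
```

```text
t 8.75 pos [598.6 207.1 257. ] q [-0.0033  1.     -0.0018 -0.0036] F [0.1 0.4 0.4] M [ 0.08 -0.09 -0.01] w 85.4 J [ 5.880e-01  3.880e-01  7.800e-02 -1.000e-03 -1.269e+00 -2.152e+00]
[ 6.45436379e+02  2.08196999e+02 -4.24369311e-01]
grip [ 494.6 -374.3  118.2]
gripend [ 477.1 -371.6  115.7]
backL [ 560.2 -215.8    3.8]
backR [ 490.8 -551.6   84.1]
staple [ 543.1 -219.4  129.8]
FL [ 410.4 -190.    28.6]
FR [ 352.3 -527.5   31.6]
```

View pics/w7.png

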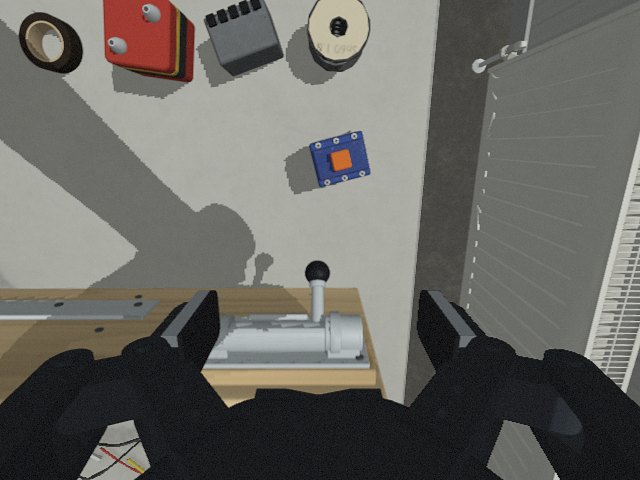

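View pics/c6.png

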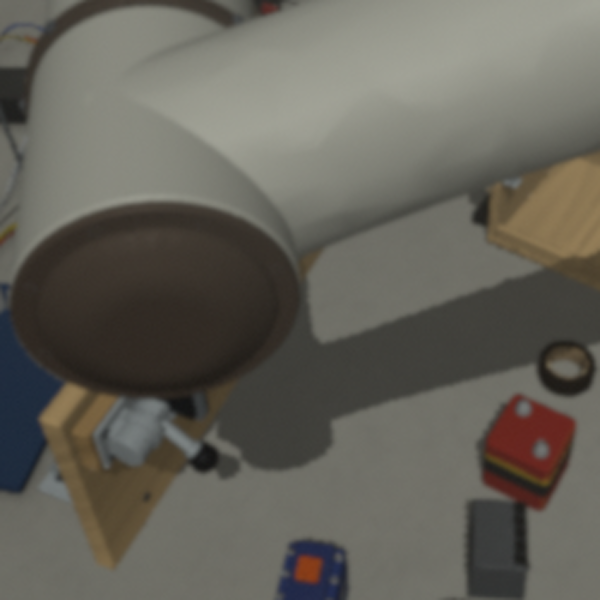

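drive_tool([
  [[1,0.004,-0.04,-0.004,0,0,0],[1,0.002,-0.043,-0.004,0,0,0],[1,0,-0.043,-0.004,0,0,0],[1,0,-0.043,-0.004,0,0,0],[1,0,-0.043,-0.004,0,0,0],[1,0,-0.043,0,0,0,0],[1,0,-0.035,0,0,0,0],[1,0,0,0,0,0,0]],
])

```text
clock: 9.65
position: [588.9, -93.2, 258.1]
ee_rot: [-0.004, 1.0, -0.005, -0.021]
contact_force: [-0.2, 0.9, -1.1]
gripper_width: 85.4
```

```bash
python3 - <<'E'
from h import *
st();cap('wrist','w8')
E
```

```text
t 9.65 pos [588.9 -93.2 258.1] q [-0.0038  0.9998 -0.0053 -0.0206] F [-0.2  0.9 -1.1] M [ 0.03 -0.06  0.02] w 85.4 J [ 0.117  0.339  0.004  0.006 -1.278 -1.683]
```

View pics/w8.png

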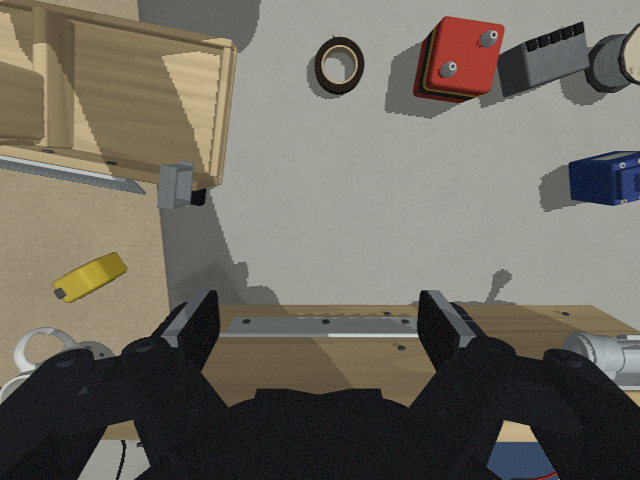

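```bash
python3 - <<'E'
from h import *
for u,v in [(247,322),(326,322),(404,322),(280,335),(380,335),(150,345)]: print(u,v,pt('w8',u,v).round(1))
W=cloud('w8')
# lip top: highest in x 680..700
for y in range(-150,-20,15):
    q=W[(np.abs(W[...,1]-y)<4)&(W[...,0]>675)&(W[...,0]<700)&(W[...,2]>60)&(W[...,2]<135)]
    if len(q):
        i=np.argsort(-q[:,2])[:5]; print(y,q[i].mean(0).round(1))
# panel top front edge
for y in range(-150,-20,15):
    q=W[(np.abs(W[...,1]-y)<4)&(np.abs(W[...,2]-199)<4)]
    if len(q): print(y,np.sort(q[:,0])[:3].round(1))
crop('w8',100,280,500,460,2,'c7')
goto([480,-373,240],-0.17)
E
```

```text
247 322 [ 707.5 -173.9   60.8]
326 322 [706.2 -85.   61. ]
404 322 [704.9   2.2  61.1]
280 335 [ 691.5 -129.8  115.6]
380 335 [690.3 -34.5 115.4]
150 345 [ 578.  -140.2  318.5]
-150 [ 691.7 -148.   116.1]
-135 [ 691.9 -134.5  116.1]
-120 [ 691.8 -120.4  116.3]
-105 [ 691.6 -103.4  116.7]
-90 [691.2 -89.9 116.3]
-75 [691.5 -75.1 116.5]
-60 [691.1 -59.1 116.4]
-45 [690.8 -43.4 116.6]
-30 [690.9 -29.4 116.5]
tool-frame d(mm) [ 110.4 -280.1   25.1] norm 302.1 rot [-0.0136 -0.0411  0.1787]
after turn d [  59.6 -295.6   17.6]
```

View pics/c7.png

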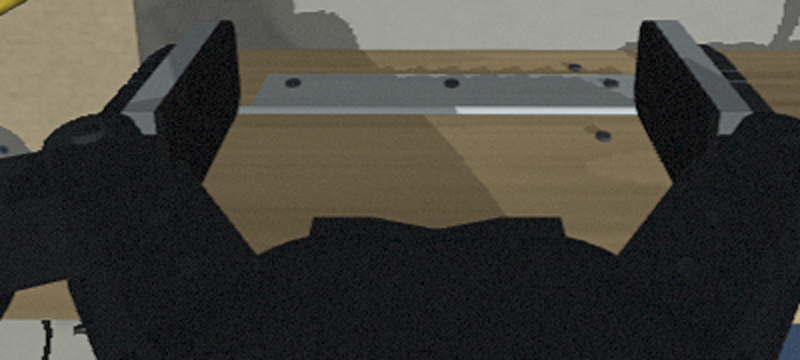

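drive_tool([
  [[1,0.012,-0.045,0,-0.007,-0.02,0.06],[1,0.01,-0.045,0.003,-0.007,-0.02,0.06],[1,0.01,-0.045,0.003,0,0,0.05],[1,0.008,-0.045,0.003,0,0,0],[1,0.008,-0.045,0.003,0,0,0],[1,0.008,-0.045,0.003,0,0,0],[1,0,-0.02,0,0,0,0],[1,0,0,0,0,0,0]],
])

```text
clock: 10.5
position: [500.4, -374.3, 231.3]
ee_rot: [0.078, 0.997, 0.004, -0.007]
contact_force: [-0.5, 0.5, -0.1]
gripper_width: 85.1
```

```bash
python3 - <<'E'
from h import *
st();cap('wrist','w9');goto([480,-373,240],-0.17)
E
```

```text
t 10.5 pos [ 500.4 -374.3  231.3] q [ 0.0782  0.9969  0.0039 -0.0074] F [-0.5  0.5 -0.1] M [ 0.07 -0.04  0.04] w 85.1 J [-0.385  0.393  0.022 -0.003 -1.216 -1.341]
tool-frame d(mm) [20.4 -3.  -8.6] norm 22.3 rot [ 0.0071 -0.0161  0.0145]
after turn d [20.2 -3.3 -8.9]
```

View pics/w9.png

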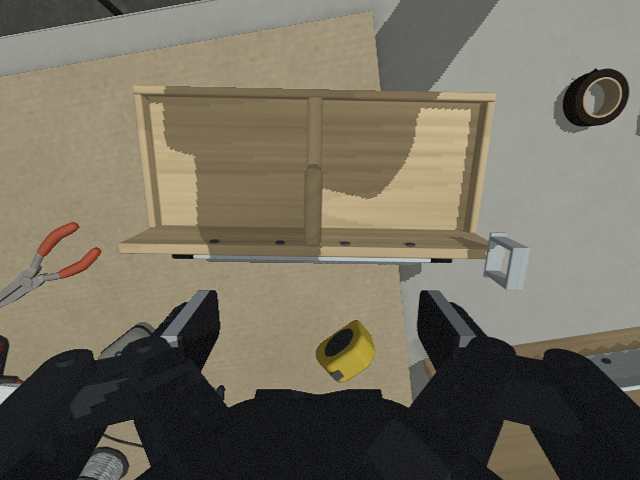

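```bash
python3 - <<'E'
from h import *
a=pt('w9',136,88,27);b=pt('w9',494,96,27);print(a.round(1),b.round(1),np.linalg.norm(b-a),np.arctan2(-(b-a)[0],(b-a)[1]))
a2=pt('w9',121,250,85);b2=pt('w9',489,256,85);print(a2.round(1),b2.round(1),np.linalg.norm(b2-a2),np.arctan2(-(b2-a2)[0],(b2-a2)[1]))
W=cloud('w9')
m=(W[...,2]>108)&(W[...,2]<122)&(np.abs(W[...,0]-490)<60)&(np.abs(W[...,1]+373)<40)
q=W[m];print(len(q),q.min(0).round(1),q.max(0).round(1),q.mean(0).round(1))
y=(q[:,0]-q[:,0].mean());print('slope',np.polyfit(y,q[:,1],1))
for yaw in [-.17,-.155]:
    e=np.array([np.cos(yaw),np.sin(yaw)]);n=np.array([-e[1],e[0]])
    s=q[:,:2]@e;t=q[:,:2]@n;c=(np.percentile(s,1)+np.percentile(s,99))/2*e+np.percentile(t,[2,98]).mean()*n
    print(yaw,np.ptp(s),np.ptp(t),'ctr',c.round(1))
E
```

```text
[ 353.  -526.1   27. ] [ 413.4 -185.7   27. ] 345.65489728565115 -0.17569683274938427
[ 495.2 -552.3   85. ] [ 553.6 -222.9   85. ] 334.5914349653813 -0.1755339270037949
1358 [ 447.9 -385.6  109.1] [ 510.1 -362.7  119.2] [ 478.2 -373.8  115.8]
slope [-1.72950797e-01 -3.73811274e+02]
-0.17 63.34045701577213 14.128549948898979 ctr [ 478.9 -374.1]
-0.155 63.305302830073 14.652979838541796 ctr [ 478.9 -374.2]
```

```bash
python3 - <<'E'
from h import *
goto([479,-374,130],-0.174)
E
```

```text
tool-frame d(mm) [ 19.4  -4.9 101.4] norm 103.3 rot [ 0.0071 -0.0161  0.0185]
after turn d [ 21.   -4.6 101.1]
```

drive_tool([
  [[1,0.012,0,0.02,0.005,-0.01,0.012],[1,0.009,0,0.02,0,-0.004,0.004],[1,0.003,0,0.02,0,0,0],[1,0,0,0.02,0,0,0],[1,0,0,0.01,0,0,0],[1,0,0,0,0,0,0]],
])

```text
clock: 11.15
position: [479.8, -358.9, 136.5]
ee_rot: [0.08, 0.997, 0.002, -0.001]
contact_force: [-0.6, 0.0, -0.4]
gripper_width: 85.5
```

```bash
python3 - <<'E'
from h import *
st();goto([479,-374,78],-0.174);cap('wrist','w10')
E
```

```text
t 11.15 pos [ 479.8 -358.9  136.5] q [ 0.0803  0.9968  0.0022 -0.0013] F [-0.6  0.  -0.4] M [ 0.01 -0.   -0.01] w 85.5 J [-0.374  0.425 -0.182 -0.004 -0.968 -1.355]
tool-frame d(mm) [ -1.8 -15.2  58.4] norm 60.4 rot [ 0.0042 -0.003   0.0131]
after turn d [ -1.8 -15.   58.5]
```

View pics/w10.png

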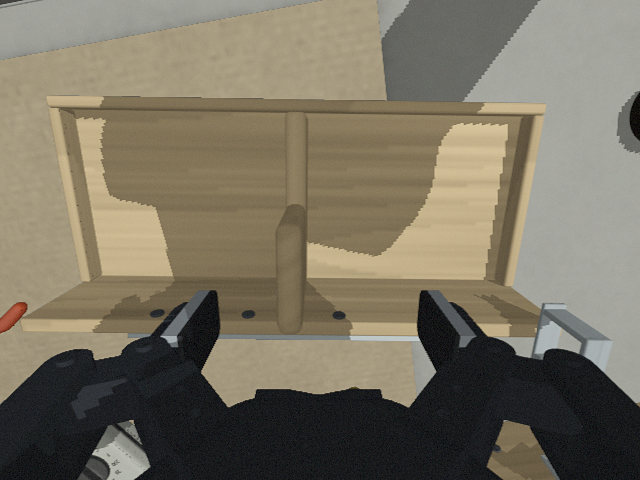

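drive_tool([
  [[1,-0.002,-0.01,0,0.004,-0.003,0.013],[1,0,-0.005,0,0,0,0],[1,0,0,0,0,0,0]],
])

```text
clock: 11.5
position: [482.3, -375.6, 140.1]
ee_rot: [0.086, 0.996, -0.002, 0.003]
contact_force: [0.1, -0.5, 0.3]
gripper_width: 85.6
```

```bash
python3 - <<'E'
from h import *
st();goto([479,-374,78],-0.174)
E
```

```text
t 11.5 pos [ 482.3 -375.6  140.1] q [ 0.0862  0.9963 -0.0016  0.0032] F [ 0.1 -0.5  0.3] M [-0.01  0.07 -0.01] w 85.6 J [-3.970e-01  4.340e-01 -1.580e-01  1.000e-03 -9.720e-01 -1.347e+00]
tool-frame d(mm) [ 3.9  1.2 62.1] norm 62.2 rot [-0.0026  0.0066  0.0015]
after turn d [ 3.5  1.  62.1]
```

drive_tool([
  [[1,0.002,0.001,0.012,-0.002,0.005,0],[1,0.002,0,0.014,0,0,0],[1,0,0,0.014,0,0,0],[1,0,0,0.01,0,0,0],[1,0,0,0,0,0,0]],
])

```text
clock: 12.0
position: [478.2, -375.0, 87.9]
ee_rot: [0.088, 0.996, -0.0, 0.002]
contact_force: [-0.4, -0.5, -0.4]
gripper_width: 85.5
```

```bash
python3 - <<'E'
from h import *
st();goto([479,-374,78],-0.174);cap('wrist','w11')
E
```

```text
t 12.0 pos [ 478.2 -375.    87.9] q [ 8.750e-02  9.962e-01 -3.000e-04  1.800e-03] F [-0.4 -0.5 -0.4] M [ 0.03  0.05 -0.01] w 85.5 J [-3.990e-01  4.870e-01 -2.200e-01 -1.000e-03 -8.600e-01 -1.347e+00]
tool-frame d(mm) [-0.6  1.1  9.9] norm 10.0 rot [-0.0004  0.0037 -0.0013]
after turn d [-0.6  1.1  9.9]
```

View pics/w11.png

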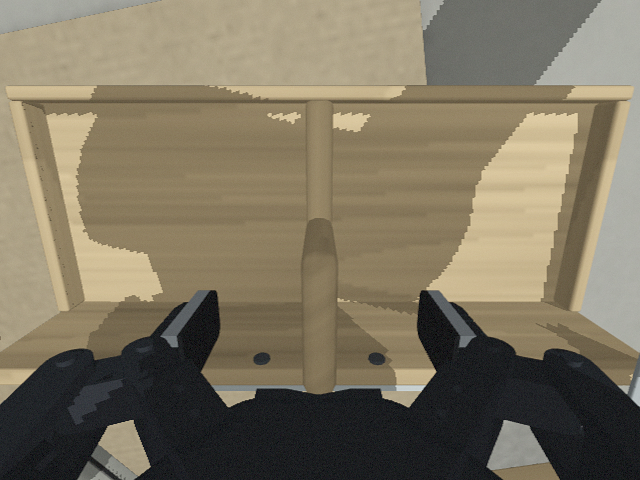

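Well centred. Lower 10 mm and grip.

drive_tool([
  [[1,0,0.001,0.007,0,0.003,0],[1,0,0,0.005,0,0,0],[0.3,0,0,0,0,0,0],[0,0,0,0,0,0,0],[0,0,0,0,0,0,0],[0,0,0,0,0,0,0],[0,0,0,0,0,0,0],[0,0,0,0,0,0,0],[0,0,0,0,0,0,0],[0,0,0,0,0,0,0]],
])

```text
clock: 13.05
position: [480.4, -375.1, 78.0]
ee_rot: [0.087, 0.996, -0.001, 0.003]
contact_force: [0.6, 0.5, 0.1]
gripper_width: 13.3
```

```bash
python3 - <<'E'
from h import *
st();goto([479,-374,78],-0.174)
E
```

```text
t 13.05 pos [ 480.4 -375.1   78. ] q [ 0.0872  0.9962 -0.0015  0.003 ] F [0.6 0.5 0.1] M [ 0.07 -0.07  0.05] w 13.3 J [-3.970e-01  5.010e-01 -2.280e-01  1.000e-03 -8.360e-01 -1.349e+00]
tool-frame d(mm) [ 1.6  0.8 -0.1] norm 1.8 rot [-0.0024  0.0062 -0.0007]
after turn d [ 1.6  0.8 -0. ]
```

drive_tool([
  [[0,0,0,-0.008,0,0,0],[0,0,0,-0.012,0,0,0],[0,0,0,-0.015,0,0,0],[0,0,0,-0.02,0,0,0],[0,0,0,-0.02,0,0,0],[0,0,0,-0.02,0,0,0],[0,0,0,-0.015,0,0,0],[0,0,0,-0.01,0,0,0],[0,0,0,0,0,0,0]],
])

```text
clock: 13.95
position: [474.4, -370.8, 199.7]
ee_rot: [0.089, 0.996, 0.004, -0.004]
contact_force: [-1.0, -0.8, -5.6]
gripper_width: 13.2
```

```bash
python3 - <<'E'
from h import *
st();goto([570,-87,200],0.0116);cap('wrist','w12')
E
```

```text
t 13.95 pos [ 474.4 -370.8  199.7] q [ 0.089   0.996   0.0036 -0.0043] F [-1.  -0.8 -5.6] M [-0.1  -0.12  0.01] w 13.2 J [-0.397  0.375 -0.088 -0.005 -1.119 -1.35 ]
tool-frame d(mm) [-43.8 296.3   1.2] norm 299.5 rot [ 0.0072 -0.0085 -0.1898]
after turn d [-98.9 282.7  -0.3]
```

View pics/w12.png

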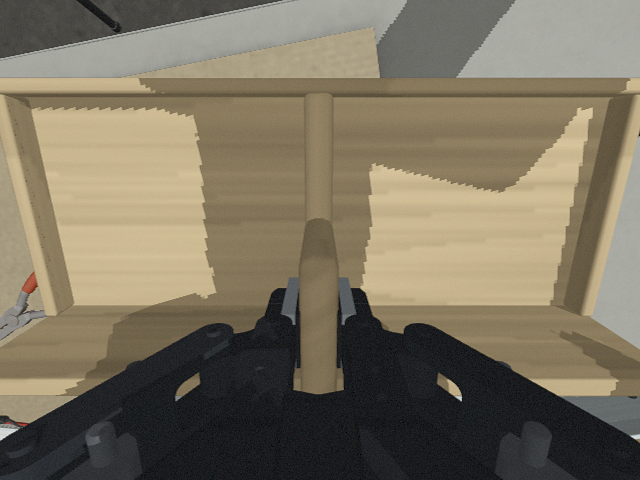

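drive_tool([
  [[0,-0.003,0.015,0,0.003,-0.004,-0.02],[0,-0.004,0.02,0,0.004,-0.004,-0.03],[0,-0.005,0.025,0,0,0,-0.03],[0,-0.006,0.028,0,0,0,-0.03],[0,-0.008,0.028,0,0,0,-0.03],[0,-0.009,0.028,0,0,0,-0.03],[0,-0.009,0.028,0,0,0,-0.02],[0,-0.009,0.028,0,0,0,0],[0,-0.009,0.028,0,0,0,0],[0,-0.009,0.025,0,0,0,0],[0,-0.005,0.015,0,0,0,0],[0,0,0,0,0,0,0]],
])

```text
clock: 15.2
position: [557.0, -86.6, 183.4]
ee_rot: [-0.011, 1.0, 0.005, -0.015]
contact_force: [-0.4, -0.1, -6.5]
gripper_width: 13.1
```

```bash
python3 - <<'E'
from h import *
st();goto([585,-87,190],0.0116);cap('wrist','w13');cap('top','top13');crop('top13',200,150,440,340,3.2,'c8')
E
```

```text
t 15.2 pos [557.  -86.6 183.4] q [-0.0114  0.9998  0.0053 -0.0146] F [-0.4 -0.1 -6.5] M [-0.13 -0.1   0.05] w 13.1 J [ 0.126  0.335 -0.188 -0.016 -1.075 -1.666]
tool-frame d(mm) [-27.8  -1.   -7.4] norm 28.8 rot [ 0.0108 -0.0291  0.0113]
after turn d [-28.   -0.7  -6.6]
```

View pics/w13.png

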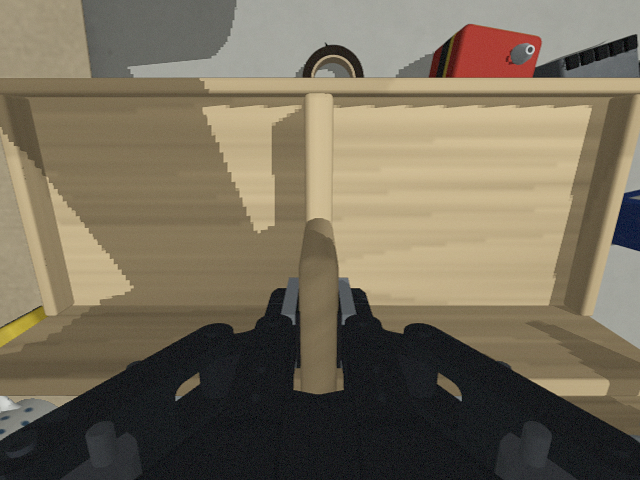

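View pics/c8.png

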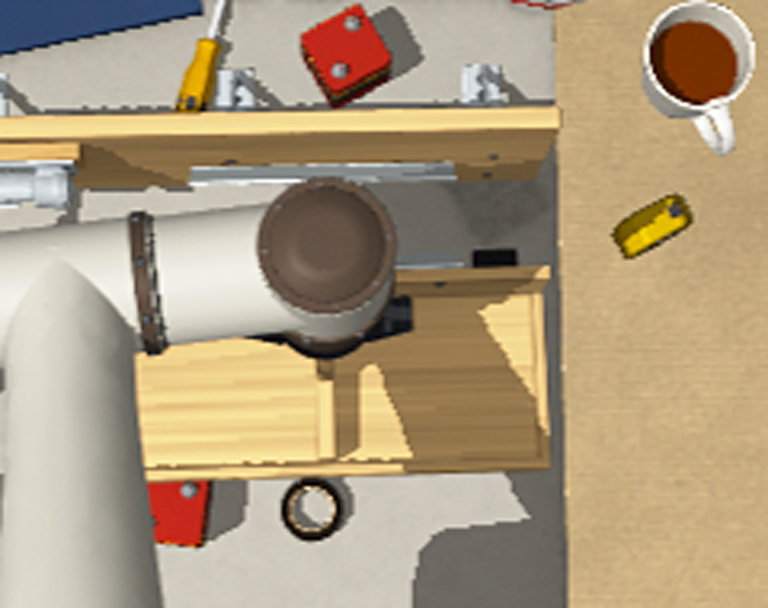

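drive_tool([
  [[0,-0.008,0,-0.002,0.004,-0.012,0.006],[0,-0.01,0,-0.002,0.004,-0.012,0.004],[0,-0.01,0,0,0,0,0],[0,-0.008,0,0,0,0,0],[0,0,0,0,0,0,0]],
])

```text
clock: 15.8
position: [594.8, -90.4, 186.5]
ee_rot: [-0.003, 1.0, 0.0, -0.003]
contact_force: [-0.1, 1.2, -6.4]
gripper_width: 13.2
```

```bash
python3 - <<'E'
from h import *
st();goto([625,-86.4,168],0.0116)
E
```

```text
t 15.8 pos [594.8 -90.4 186.5] q [-3.4e-03  1.0e+00  5.0e-04 -2.5e-03] F [-0.1  1.2 -6.4] M [0.02 0.02 0.01] w 13.2 J [ 0.117  0.382 -0.113 -0.002 -1.081 -1.68 ]
tool-frame d(mm) [-30.3   3.7  18.3] norm 35.6 rot [ 0.001  -0.005  -0.0047]
after turn d [-30.2   3.6  18.5]
```

drive_tool([
  [[0,-0.008,0.002,0.005,0,-0.004,-0.004],[0,-0.008,0.002,0.005,0,0,0],[0,-0.006,0,0.005,0,0,0],[0,0,0,0,0,0,0],[0,0,0,0,0,0,0]],
])

```text
clock: 16.3
position: [618.3, -86.2, 168.5]
ee_rot: [-0.005, 1.0, 0.001, -0.002]
contact_force: [-0.3, -0.4, -5.6]
gripper_width: 13.2
```

```bash
python3 - <<'E'
from h import *
st();goto([633,-86.4,168],0.0116);cap('side','s14');crop('s14',150,150,400,400,2.4,'c9')
cap('wrist','w14')
E
```

```text
t 16.3 pos [618.3 -86.2 168.5] q [-5.1e-03  1.0e+00  6.0e-04 -2.0e-03] F [-0.3 -0.4 -5.6] M [-0.07 -0.02 -0.01] w 13.2 J [ 0.12   0.433 -0.079 -0.002 -1.062 -1.679]
tool-frame d(mm) [-14.7  -0.4   0.4] norm 14.8 rot [ 0.0011 -0.0039 -0.0015]
after turn d [-14.7  -0.4   0.5]
```

View pics/c9.png

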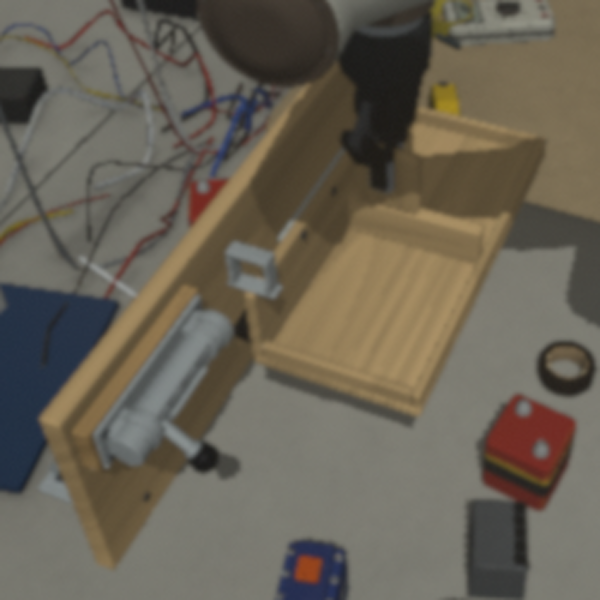

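View pics/w14.png

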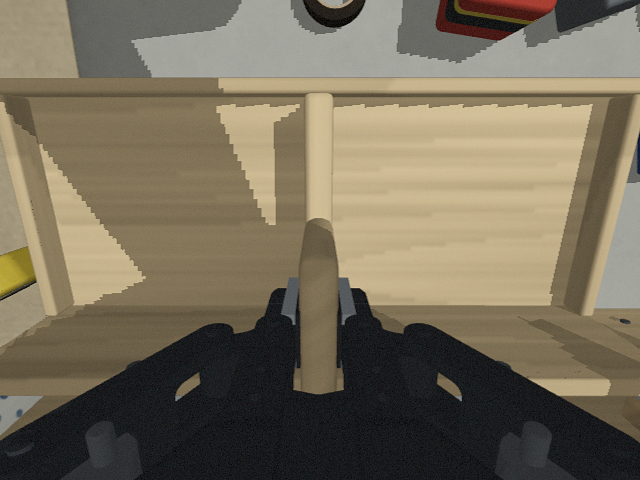

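Great. Advance forward, watching contact force.

drive_tool([
  [[0,-0.006,0,0,0.001,-0.003,-0.002],[0,-0.005,0,0,0,0,0],[0,-0.003,0,0,0,0,0],[0,0,0,0,0,0,0]],
])

```text
clock: 16.8
position: [633.4, -86.0, 169.8]
ee_rot: [-0.006, 1.0, 0.0, 0.001]
contact_force: [-1.5, 0.4, -5.4]
gripper_width: 13.3
```

```bash
python3 - <<'E'
from h import *
st();goto([634,-86.4,168],0.0116)
E
```

```text
t 16.8 pos [633.4 -86.  169.8] q [-6.2e-03  1.0e+00  1.0e-04  8.0e-04] F [-1.5  0.4 -5.4] M [0.07 0.06 0.03] w 13.3 J [ 0.118  0.454 -0.043  0.    -1.073 -1.676]
tool-frame d(mm) [-0.6 -0.4  1.8] norm 1.9 rot [0.0001 0.0017 0.0009]
after turn d [-0.6 -0.4  1.8]
```

drive_tool([
  [[0,-0.002,0,0.001,0,0,0],[0,-0.002,0,0,0,0,0],[0,0,0,0,0,0,0]],
])

```text
clock: 17.1
position: [636.1, -86.1, 168.3]
ee_rot: [-0.006, 1.0, 0.0, -0.001]
contact_force: [-0.5, -0.3, -6.1]
gripper_width: 13.2
```

```bash
python3 - <<'E'
from h import *
st();goto([636.6,-86.4,138],0.0116)
E
```

```text
t 17.1 pos [636.1 -86.1 168.3] q [-5.9e-03  1.0e+00  1.0e-04 -1.2e-03] F [-0.5 -0.3 -6.1] M [-0.02  0.03 -0.05] w 13.2 J [ 1.170e-01  4.610e-01 -3.400e-02 -1.000e-03 -1.078e+00 -1.675e+00]
tool-frame d(mm) [-0.5 -0.3 30.3] norm 30.3 rot [ 0.0003 -0.0025  0.0003]
after turn d [-0.4 -0.3 30.3]
```

drive_tool([
  [[0,-0.003,0,0,0,0,0],[0,-0.002,0,0,0,0,0],[0,0,0,0,0,0,0]],
])

```text
clock: 17.4
position: [636.9, -86.4, 167.0]
ee_rot: [-0.006, 1.0, -0.0, -0.007]
contact_force: [-1.4, 0.4, -5.4]
gripper_width: 13.8
```

```bash
python3 - <<'E'
from h import *
st();goto([636.6,-86.4,138],0.0116)
E
```

```text
t 17.4 pos [636.9 -86.4 167. ] q [-0.0057  1.     -0.     -0.007 ] F [-1.4  0.4 -5.4] M [0.07 0.36 0.03] w 13.8 J [ 0.116  0.469 -0.024 -0.002 -1.092 -1.674]
tool-frame d(mm) [-0.1 -0.  29. ] norm 29.0 rot [ 0.0001 -0.0141 -0.0003]
after turn d [ 0.3 -0.  29. ]
```

drive_tool([
  [[0,0.001,0,0.002,0,-0.01,0],[0,0.001,0,0.004,0,-0.003,0],[0,0,0,0.005,0,0,0],[0,0,0,0,0,0,0]],
])

```text
clock: 17.8
position: [635.9, -86.4, 155.4]
ee_rot: [-0.006, 1.0, 0.0, 0.002]
contact_force: [-0.1, -0.3, -6.1]
gripper_width: 13.1
```

```bash
python3 - <<'E'
from h import *
st();goto([635.5,-86.4,138],0.0116)
E
```

```text
t 17.8 pos [635.9 -86.4 155.4] q [-5.7e-03  1.0e+00  1.0e-04  1.9e-03] F [-0.1 -0.3 -6.1] M [ 0.02  0.53 -0.02] w 13.1 J [ 0.117  0.469 -0.056  0.    -1.042 -1.676]
tool-frame d(mm) [ 0.5 -0.  17.4] norm 17.4 rot [ 0.0002  0.0039 -0.0002]
after turn d [ 0.4 -0.  17.4]
```

drive_tool([
  [[0,0,0,0.004,0,0.003,0],[0,0,0,0.004,0,0,0],[0,0,0,0.003,0,0,0],[0,0,0,0,0,0,0]],
])

```text
clock: 18.2
position: [636.1, -86.3, 143.1]
ee_rot: [-0.006, 1.0, 0.0, 0.0]
contact_force: [-1.9, 0.2, -6.1]
gripper_width: 13.2
```

```bash
python3 - <<'E'
from h import *
st();goto([635.5,-86.4,138],0.0116)
E
```

```text
t 18.2 pos [636.1 -86.3 143.1] q [-5.8e-03  1.0e+00  1.0e-04  2.0e-04] F [-1.9  0.2 -6.1] M [0.03 0.4  0.02] w 13.2 J [ 0.117  0.482 -0.067 -0.    -1.021 -1.676]
tool-frame d(mm) [ 0.6 -0.1  5.1] norm 5.1 rot [ 0.0001  0.0005 -0.0001]
after turn d [ 0.6 -0.1  5.1]
```

drive_tool([
  [[0,0,0,0.003,0,0,0],[0,0,0,0.003,0,0,0],[0,0,0,0.003,0,0,0],[0,0,0,0.001,0,0,0],[0,0,0,0,0,0,0]],
])

```text
clock: 18.7
position: [636.2, -86.4, 135.0]
ee_rot: [-0.006, 1.0, -0.0, 0.001]
contact_force: [-0.6, 0.0, -5.9]
gripper_width: 13.5
```

```bash
python3 - <<'E'
from h import *
st();goto([635.5,-86.4,138],0.0116)
E
```

```text
t 18.7 pos [636.2 -86.4 135. ] q [-6.1e-03  1.0e+00 -4.0e-04  6.0e-04] F [-0.6  0.  -5.9] M [-0.07  0.51 -0.02] w 13.5 J [ 1.170e-01  4.890e-01 -7.800e-02  1.000e-03 -1.002e+00 -1.676e+00]
tool-frame d(mm) [ 0.7  0.  -3. ] norm 3.1 rot [-0.0008  0.0012  0.0006]
after turn d [ 0.7  0.  -3. ]
```

drive_tool([
  [[0,0,0,0.002,0,0,0],[0,0,0,0.002,0,0,0],[0,0,0,0,0,0,0]],
])

```text
clock: 19.0
position: [636.1, -86.4, 135.0]
ee_rot: [-0.006, 1.0, -0.001, 0.001]
contact_force: [-2.7, 0.6, -6.7]
gripper_width: 13.1
```

```bash
python3 - <<'E'
from h import *
st();goto([635.5,-86.4,138],0.0116); cap('side','s15');crop('s15',150,150,400,400,2.4,'c10')
E
```

```text
t 19.0 pos [636.1 -86.4 135. ] q [-6.3e-03  1.0e+00 -7.0e-04  1.4e-03] F [-2.7  0.6 -6.7] M [-0.01  0.84 -0.09] w 13.1 J [ 0.117  0.489 -0.08   0.002 -1.    -1.677]
tool-frame d(mm) [ 0.6  0.  -3. ] norm 3.1 rot [-0.0014  0.0028  0.001 ]
after turn d [ 0.6  0.  -3. ]
```

View pics/c10.png

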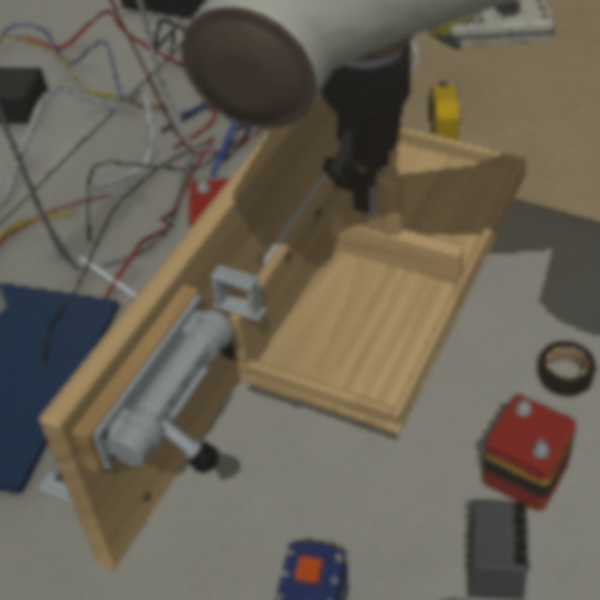

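drive_tool([
  [[0,0,0,0.004,0,0,0],[0,0,0,0.005,0,0,0],[0,0,0,0.005,0,0,0]],
])

```text
clock: 19.35
position: [636.1, -86.5, 134.7]
ee_rot: [-0.008, 1.0, -0.002, 0.003]
contact_force: [-11.4, 3.2, 17.7]
gripper_width: 13.1
```

```bash
python3 - <<'E'
from h import *
st()
E
```

```text
t 19.35 pos [636.1 -86.5 134.7] q [-0.0076  1.     -0.0024  0.0031] F [-11.4   3.2  17.7] M [ 1.46  3.54 -0.26] w 13.1 J [ 0.119  0.487 -0.085  0.006 -0.993 -1.678]
```

drive_tool([
  [[0,0,0,-0.001,0,0,0],[0,0,0,0,0,0,0],[0.5,0,0,0,0,0,0],[1,0,0,0,0,0,0],[1,0,0,0,0,0,0],[1,0,0,0,0,0,0],[1,0,0,-0.01,0,0,0],[1,0,0,-0.03,0,0,0],[1,0,0,-0.04,0,0,0],[1,0.02,0,-0.03,0,0,0],[1,0.03,0,-0.01,0,0,0],[1,0.02,0,0,0,0,0],[1,0,0,0,0,0,0]],
])

```text
clock: 20.65
position: [570.9, -87.8, 268.0]
ee_rot: [-0.009, 1.0, -0.004, 0.016]
contact_force: [0.6, 0.5, 0.4]
gripper_width: 85.2
```

```bash
python3 - <<'E'
from h import *
st(); cap('wrist','w16');cap('side','s16');crop('s16',150,150,400,400,2.4,'c11');goto([560,80,280],0.0116)
E
```

```text
t 20.65 pos [570.9 -87.8 268. ] q [-0.0094  0.9998 -0.004   0.016 ] F [0.6 0.5 0.4] M [ 0.03 -0.03  0.01] w 85.2 J [ 0.134  0.264 -0.081  0.013 -1.196 -1.691]
tool-frame d(mm) [  9.2 167.8 -14.5] norm 168.7 rot [-0.0086  0.0322  0.0074]
after turn d [ 10.9 167.9 -12.7]
```

View pics/w16.png

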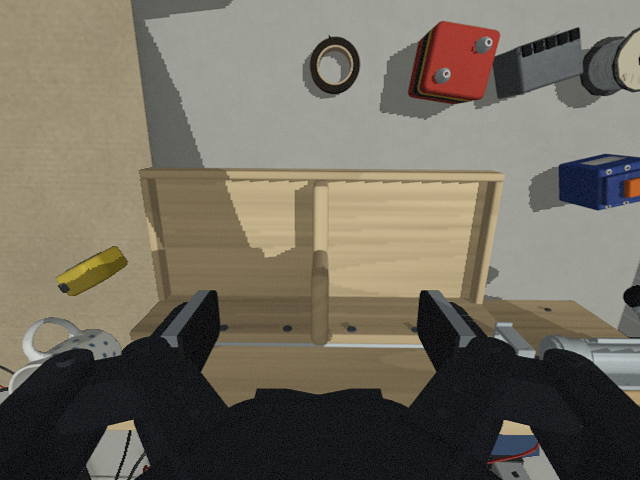

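View pics/c11.png

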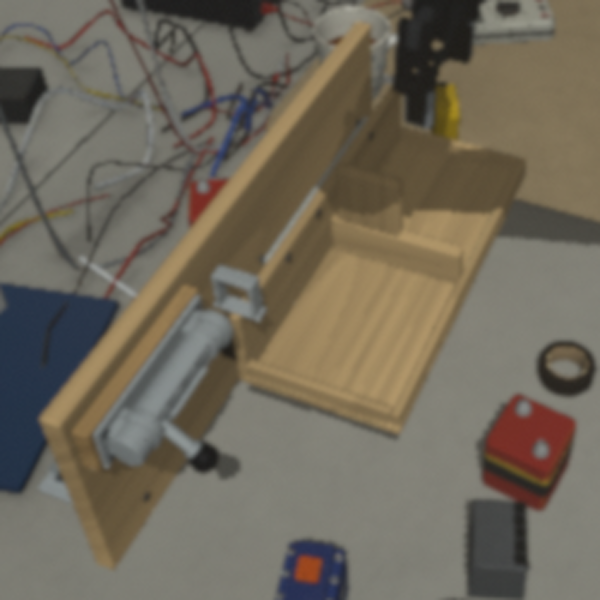

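```bash
python3 - <<'E'
from h import *
for n in ('w16','s16'):
    W=cloud(n)
    def reg(x0,x1,y0,y1,z0,z1):
        q=W[(W[...,0]>x0)&(W[...,0]<x1)&(W[...,1]>y0)&(W[...,1]<y1)&(W[...,2]>z0)&(W[...,2]<z1)]
        return q
    for nm,a in dict(floorR=(550,650,-240,-110,50,80),floorL=(550,650,-65,60,50,80)).items():
        q=reg(*a)
        if len(q)<30: print(n,nm,'few');continue
        A=np.c_[q[:,0]-600,q[:,1]+86,np.ones(len(q))];c=np.linalg.lstsq(A,q[:,2],rcond=None)[0]
        print(n,nm,len(q),c.round(4))
    q=reg(520,660,-300,120,60,95)
    print('rim x min',np.percentile(q[:,0],1).round(1))
    q=reg(600,700,-300,130,138,152); print('backtop',len(q),q[:,0].mean().round(1),np.percentile(q[:,2],50).round(1),np.percentile(q[:,1],[0.5,99.5]).round(1))
a=pt('w16',141,171,87);b=pt('w16',503,173,87);print('front rim ends',a.round(1),b.round(1),((a+b)/2).round(1))
E
```

```text
w16 floorR 11013 [-4.00000e-04  9.00000e-04  6.88746e+01]
w16 floorL 10645 [-8.00000e-04  1.10000e-03  6.88212e+01]
rim x min 533.2
backtop 3704 676.0 144.2 [-257.8  112.8]
s16 floorR 1140 [-1.90000e-03  7.00000e-04  6.75558e+01]
s16 floorL 2063 [-3.70000e-03 -1.00000e-04  6.75356e+01]
rim x min 533.6
backtop 831 672.4 143.1 [-240.7   90. ]
front rim ends [ 537.6 -258.2   87. ] [532.6  85.6  87. ] [535.1 -86.3  87. ]
```

```bash
python3 - <<'E'
from h import *
goto([620,206,250],0.0116)
E
```

```text
tool-frame d(mm) [-52.2 292.9  16.4] norm 298.0 rot [-0.0086  0.0322  0.0074]
after turn d [-50.6 293.1  17.3]
```

drive_tool([
  [[1,-0.003,0.04,0.001,-0.004,0.016,0.004],[1,-0.006,0.042,0.002,-0.004,0.016,0.003],[1,-0.007,0.042,0.002,0,0,0],[1,-0.007,0.042,0.002,0,0,0],[1,-0.007,0.042,0.002,0,0,0],[1,-0.007,0.042,0.002,0,0,0],[1,-0.005,0.035,0.002,0,0,0],[1,0,0,0,0,0,0],[1,0,0,0,0,0,0]],
])

```text
clock: 21.65
position: [621.1, 210.5, 247.0]
ee_rot: [-0.004, 1.0, -0.003, -0.002]
contact_force: [0.2, -0.0, 0.6]
gripper_width: 85.2
```

```bash
python3 - <<'E'
from h import *
st(); cap('wrist','w17');goto([637,206,190],0.0116)
E
```

```text
t 21.65 pos [621.1 210.5 247. ] q [-0.0045  1.     -0.0026 -0.0017] F [ 0.2 -0.   0.6] M [-0.01  0.01  0.04] w 85.2 J [ 0.574  0.431  0.119  0.003 -1.264 -2.137]
tool-frame d(mm) [-16.3  -4.1  56.7] norm 59.2 rot [-0.0051 -0.0038 -0.0032]
after turn d [-16.   -4.4  56.8]
```

View pics/w17.png

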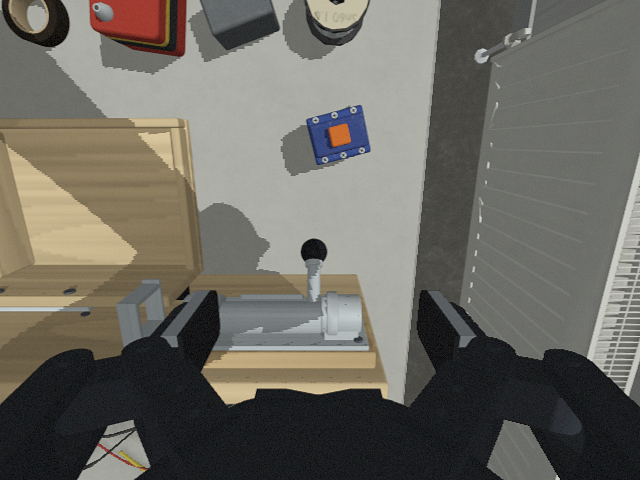

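```bash
python3 - <<'E'
from h import *
print(pt('w17',314,249))
E
```

```text
[632.02435564 207.24906598 141.11718073]
```

drive_tool([
  [[1,-0.005,-0.002,0.02,-0.005,-0.004,-0.003],[1,-0.006,-0.002,0.02,0,0,0],[1,-0.003,0,0.02,0,0,0],[1,0,0,0.015,0,0,0],[1,0,0,0.01,0,0,0],[1,0,0,0,0,0,0]],
])

```text
clock: 22.3
position: [638.0, 198.8, 160.5]
ee_rot: [-0.002, 1.0, 0.0, 0.002]
contact_force: [0.3, -0.0, -0.5]
gripper_width: 85.3
```

```bash
python3 - <<'E'
from h import *
st(); goto([636.5,206,113],0.0116)
E
```

```text
t 22.3 pos [638.  198.8 160.5] q [-1.5e-03  1.0e+00  1.0e-04  1.6e-03] F [ 0.3 -0.  -0.5] M [-0. -0.  0.] w 85.3 J [ 5.440e-01  5.070e-01  2.300e-02  2.000e-03 -1.084e+00 -2.113e+00]
tool-frame d(mm) [ 1.6  7.2 47.5] norm 48.0 rot [ 0.0002  0.0031 -0.0085]
after turn d [ 1.4  7.2 47.5]
```

drive_tool([
  [[1,0.002,0.006,0,0,0.003,-0.008],[1,0,0.002,0.01,0,0,0],[1,0,0,0.015,0,0,0],[1,0,0,0.012,0,0,0],[1,0,0,0.006,0,0,0],[1,0,0,0,0,0,0]],
])

```text
clock: 22.9
position: [637.9, 208.1, 119.0]
ee_rot: [-0.006, 1.0, 0.002, 0.003]
contact_force: [-1.3, 0.4, 0.3]
gripper_width: 85.6
```

```bash
python3 - <<'E'
from h import *
st(); goto([636.5,206,113],0.0116);cap('wrist','w18')
E
```

```text
t 22.9 pos [637.9 208.1 119. ] q [-0.0059  1.      0.0017  0.0034] F [-1.3  0.4  0.3] M [-0.05  0.03 -0.02] w 85.6 J [ 5.560e-01  5.460e-01 -2.100e-02  1.000e-03 -9.960e-01 -2.116e+00]
tool-frame d(mm) [ 1.4 -2.1  6. ] norm 6.5 rot [0.0033 0.0068 0.0002]
after turn d [ 1.4 -2.1  6. ]
```

View pics/w18.png

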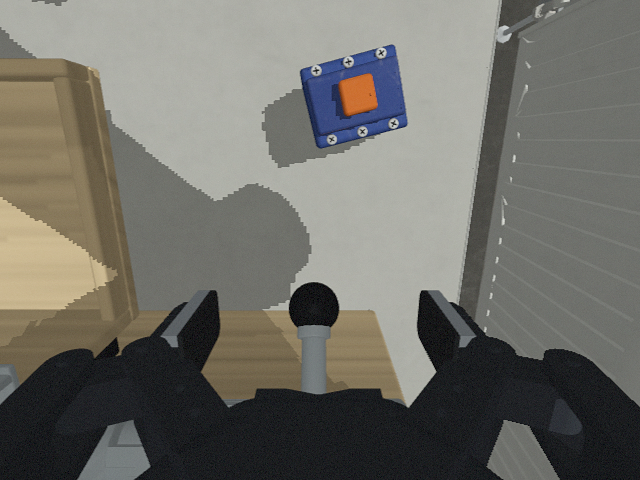

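drive_tool([
  [[1,0.001,-0.001,0.004,0.003,0.006,0],[1,0.001,-0.001,0.003,0,0,0],[0.2,0,0,0,0,0,0],[0.2,0,0,0,0,0,0],[0.1,0,0,0,0,0,0],[0,0,0,0,0,0,0],[0,0,0,0,0,0,0],[0,0,0,0,0,0,0],[0,0,0,0,0,0,0],[0,0,0,0,0,0,0]],
])

```text
clock: 23.95
position: [637.2, 206.4, 114.4]
ee_rot: [-0.006, 1.0, 0.001, 0.002]
contact_force: [0.2, 0.2, -0.1]
gripper_width: 18.7
```

```bash
python3 - <<'E'
from h import *
st()
E
```

```text
t 23.95 pos [637.2 206.4 114.4] q [-6.1e-03  1.0e+00  9.0e-04  2.4e-03] F [ 0.2  0.2 -0.1] M [-0.02  0.02  0.02] w 18.7 J [ 5.550e-01  5.500e-01 -2.700e-02  1.000e-03 -9.890e-01 -2.114e+00]
```

Same lift as before.

drive_tool([
  [[0,0.003,0,-0.006,0,0,0],[0,0.004,0,-0.008,0,0,0],[0,0.003,0,-0.008,0,0,0],[0,0.002,0,-0.008,0,0,0],[0,0,0,-0.008,0,0,0],[0,-0.001,0,-0.007,0,0,0],[0,0,0,-0.002,0,0,0],[0,0,0,0,0,0,0]],
])

```text
clock: 24.75
position: [625.6, 206.1, 162.5]
ee_rot: [-0.006, 1.0, 0.001, 0.002]
contact_force: [4.5, -0.6, -6.3]
gripper_width: 18.4
```

```bash
python3 - <<'E'
from h import *
st();cap('wrist','w19')
E
```

```text
t 24.75 pos [625.6 206.1 162.5] q [-0.0056  1.      0.0012  0.0024] F [ 4.5 -0.6 -6.3] M [-0.04 -0.75  0.04] w 18.4 J [ 5.630e-01  4.890e-01 -2.000e-03  0.000e+00 -1.074e+00 -2.123e+00]
```

View pics/w19.png

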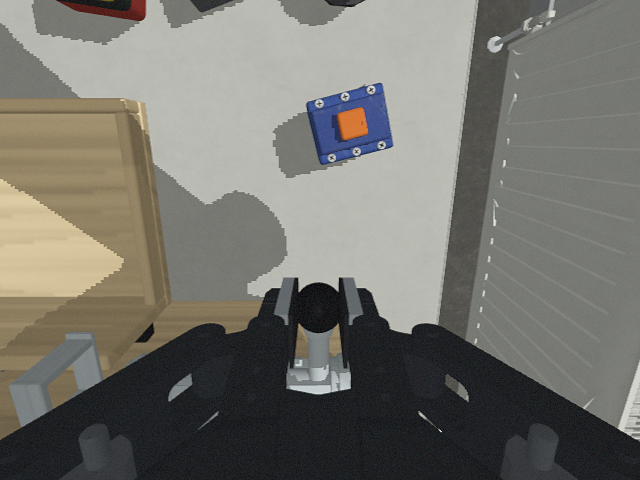

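drive_tool([
  [[0,0,-0.006,-0.001,0,0,0],[0,0,-0.008,0,0,0,0],[0,0,-0.008,0,0,0,0],[0,0,-0.008,0,0,0,0],[0,0,-0.008,0,0,0,0],[0,0,-0.006,0,0,0,0],[0,0,0,0,0,0,0]],
])

```text
clock: 25.5
position: [626.0, 158.9, 162.0]
ee_rot: [-0.005, 1.0, 0.002, 0.002]
contact_force: [4.1, 1.3, -5.6]
gripper_width: 18.4
```

```bash
python3 - <<'E'
from h import *
st()
E
```

```text
t 25.5 pos [626.  158.9 162. ] q [-0.0055  1.      0.0018  0.002 ] F [ 4.1  1.3 -5.6] M [ 0.23 -0.79  0.11] w 18.4 J [ 4.980e-01  4.690e-01 -3.700e-02 -2.000e-03 -1.059e+00 -2.057e+00]
```

Sliding freely (rod entering the staple without resistance). 13 mm more.

drive_tool([
  [[0,0,-0.007,0,0,0,0],[0,0,-0.006,0,0,0,0],[0,0,0,0,0,0,0],[0,0,0,0,0,0,0]],
])

```text
clock: 25.9
position: [626.2, 144.6, 162.1]
ee_rot: [-0.005, 1.0, 0.002, 0.002]
contact_force: [3.7, 1.2, -6.0]
gripper_width: 18.3
```

```bash
python3 - <<'E'
from h import *
st();cap('wrist','w20')
E
```

```text
t 25.9 pos [626.2 144.6 162.1] q [-0.0054  1.      0.0018  0.0021] F [ 3.7  1.2 -6. ] M [ 0.39 -0.78  0.07] w 18.3 J [ 4.780e-01  4.640e-01 -4.500e-02 -2.000e-03 -1.056e+00 -2.037e+00]
```

View pics/w20.png

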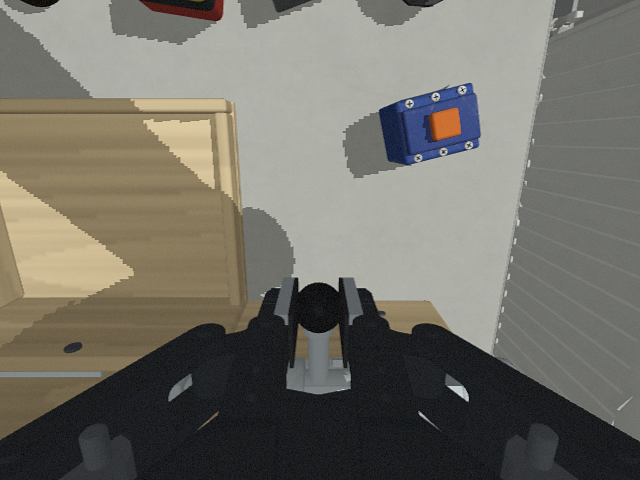

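drive_tool([
  [[0,0.001,0.001,0.007,0,0,0],[0,0,0,0.008,0,0,0],[0,-0.002,0,0.008,0,0,0],[0,-0.003,0,0.008,0,0,0],[0,-0.003,0,0.008,0,0,0],[0,-0.003,0,0.006,0,0,0],[0,0,0,0,0,0,0]],
])

```text
clock: 26.65
position: [631.2, 145.0, 118.3]
ee_rot: [-0.007, 1.0, -0.0, -0.003]
contact_force: [-2.4, 0.4, 1.9]
gripper_width: 18.5
```

```bash
python3 - <<'E'
from h import *
st()
E
```

```text
t 26.65 pos [631.2 145.  118.3] q [-6.8e-03  1.0e+00 -3.0e-04 -2.6e-03] F [-2.4  0.4  1.9] M [-0.01  0.51  0.26] w 18.5 J [ 4.74e-01  5.17e-01 -7.50e-02 -2.00e-03 -9.84e-01 -2.03e+00]
```

drive_tool([
  [[0,-0.004,0,0.004,0,0,0],[0.5,0,0,0,0,0,0],[0.6,0,0,0,0,0,0],[0.6,0,0,0,0,0,0],[0.6,0,0,0,0,0,0],[0.6,0,0,0,0,0,0],[0.6,0.005,0,-0.02,0,0,0],[0.6,0.01,0,-0.04,0,0,0],[0.6,0.02,0,-0.04,0,0,0],[1,0.02,0,-0.04,0,0,0],[1,0.02,0,-0.02,0,0,0],[1,0,0,0,0,0,0]],
])

```text
clock: 27.85
position: [559.5, 143.6, 279.8]
ee_rot: [-0.006, 1.0, -0.003, -0.006]
contact_force: [1.4, 0.4, 0.3]
gripper_width: 85.2
```

```bash
python3 - <<'E'
from h import *
st();cap('wrist','w21');cap('side','s21');crop('s21',150,150,400,400,2.4,'c12')
E
```

```text
t 27.85 pos [559.5 143.6 279.8] q [-0.006   1.     -0.0025 -0.0063] F [1.4 0.4 0.3] M [ 0.05 -0.06  0.02] w 85.2 J [ 5.300e-01  2.810e-01 -2.100e-02 -2.000e-03 -1.282e+00 -2.089e+00]
```

View pics/w21.png

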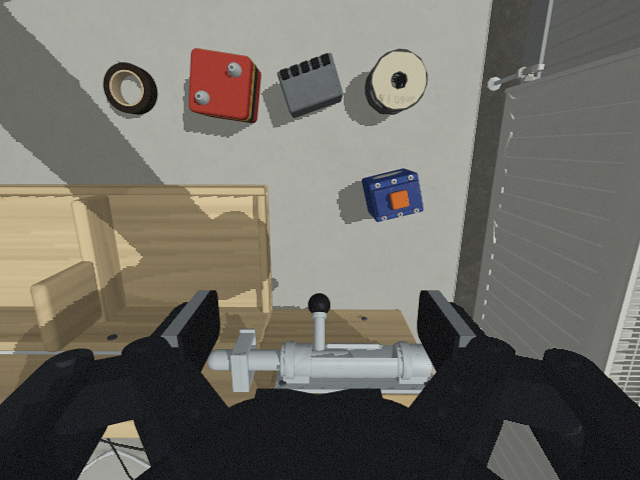

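View pics/c12.png

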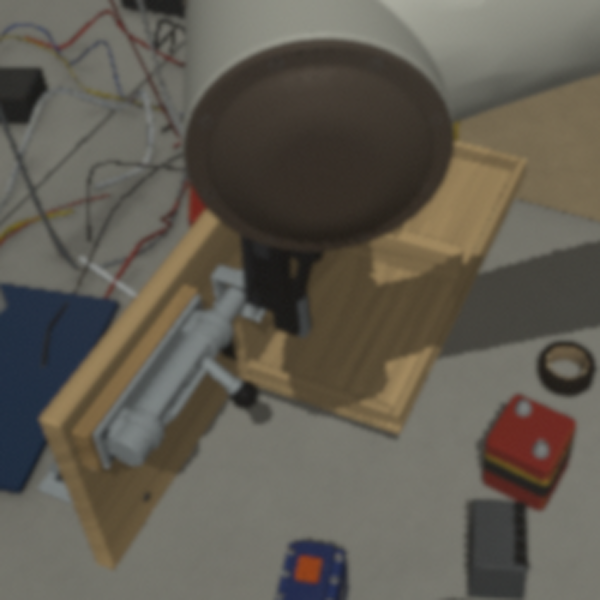

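```bash
cat >> h.py <<'E'
def top(fn,c,z0,z1,r=50):
    W=cloud(fn); q=W[(np.hypot(W[...,0]-c[0],W[...,1]-c[1])<r)&(W[...,2]>z0)&(W[...,2]<z1)]
    if len(q)<20: print('few',len(q)); return
    (cx,cy),(w,h),a=cv2.minAreaRect(q[:,:2].astype(np.float32))
    print(fn,'n',len(q),'ctr',round(cx,1),round(cy,1),'size %.1f at %.1fdeg, %.1f at %.1f'%(w,a,h,a+90),'z',np.percentile(q[:,2],[5,50,95]).round(1),'mean',q[:,:2].mean(0).round(1))
E
python3 - <<'E'
from h import *
for n,c,z in [('bat',(432,40),(57,68)),('mod',(433,131),(42,53)),('spool',(438,225),(41,52)),('cont',(541,218),(54,66))]:
    print(n); top('w21',c,*z)
print(pt('w21',319,304), pt('w21',232,360))
goto([430,80,260],-1.57)
E
```

```text
bat
w21 n 3628 ctr 432.7 42.2 size 60.2 at 82.5deg, 60.3 at 172.5 z [60.  61.6 63.2] mean [432.8  43.1]
mod
w21 n 2588 ctr 428.6 132.9 size 43.3 at 19.2deg, 59.8 at 109.2 z [45.9 47.9 51.5] mean [428.8 133. ]
spool
w21 n 2649 ctr 424.9 224.3 size 59.5 at 27.7deg, 58.7 at 117.7 z [45.2 47.1 48.5] mean [424.6 224.4]
cont
w21 n 774 ctr 544.8 228.6 size 44.8 at 14.6deg, 54.3 at 104.6 z [56.6 59.9 65.6] mean [541.3 224. ]
[633.23989424 145.0761505  140.41971795] [663.97256235  73.43200516 182.81968568]
tool-frame d(mm) [130.1 -61.7  18.9] norm 145.2 rot [-0.0195 -0.0083  1.5812]
after turn d [ -63.2 -129.8   16.2]
```

drive_tool([
  [[1,0.032,-0.025,0.002,0,0,0.1],[1,0.03,-0.027,0.002,0,0,0.14],[1,0.026,-0.03,0.004,0,0,0.14],[1,0.018,-0.032,0.004,0,0,0.14],[1,0,0,0,0,0,0.14],[1,0,0,0,0,0,0.14],[1,0,0,0,0,0,0.14],[1,0,0,0,0,0,0.14],[1,0,0,0,0,0,0.14],[1,0,0,0,0,0,0.14],[1,0,0,0,0,0,0.14],[1,0,0,0,0,0,0.14],[1,0,0,0,0,0,0.07],[1,0,0,0,0,0,0]],
])

```text
clock: 29.35
position: [454.9, -102.2, 216.2]
ee_rot: [0.707, 0.7, 0.023, -0.094]
contact_force: [-0.1, 0.4, 0.2]
gripper_width: 85.4
```

```bash
python3 - <<'E'
from h import *
st();cap('wrist','w22');goto([433,42,180],np.radians(-97.5))
top('w22',(432,40),57,68);top('w22',(428,133),42,53)
W=cloud('w21');
E
```

```text
t 29.35 pos [ 454.9 -102.2  216.2] q [ 0.7072  0.7004  0.0233 -0.0937] F [-0.1  0.4  0.2] M [-0.3  -0.23 -0.04] w 85.4 J [ 0.012  0.201 -0.24  -0.177 -1.232 -3.096]
tool-frame d(mm) [135.1 -18.   61.3] norm 149.5 rot [-0.1107 -0.1587  0.1226]
after turn d [139.3 -40.3  36.2]
w22 n 4416 ctr 433.1 41.1 size 59.9 at 82.4deg, 60.1 at 172.4 z [60.2 61.8 63.3] mean [433.9  40.6]
w22 n 1162 ctr 434.2 117.1 size 42.7 at 18.7deg, 29.4 at 108.7 z [44.3 47.9 51.7] mean [433.2 111. ]
```

View pics/w22.png

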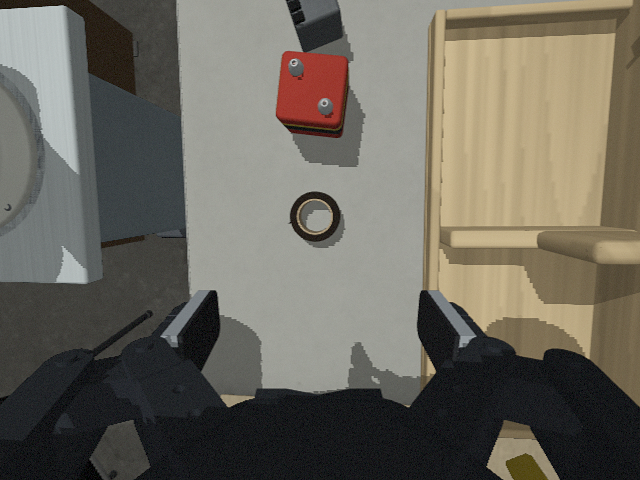

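drive_tool([
  [[1,0,0,-0.01,0,0,-0.1],[1,0,0,-0.01,0,0,-0.14],[1,0,0,-0.01,0,0,-0.14],[1,0,0,-0.01,0,0,-0.14],[1,0,0,0,0,0,-0.14],[1,0,0,0,0,0,-0.14],[1,0,0,0,0,0,-0.14],[1,0,0,0,0,0,-0.14],[1,0,0,0,0,0,-0.14],[1,0,0,0,0,0,-0.14]],
])

```text
clock: 30.4
position: [458.9, -99.5, 248.0]
ee_rot: [0.072, 0.992, 0.077, -0.065]
contact_force: [-0.1, -0.5, 0.0]
gripper_width: 85.7
```

```bash
python3 - <<'E'
from h import *
st();goto([433,42,240],np.radians(82.5))
E
```

```text
t 30.4 pos [458.9 -99.5 248. ] q [ 0.0721  0.9923  0.0771 -0.0647] F [-0.1 -0.5  0. ] M [-0.32 -0.24  0.04] w 85.7 J [ 0.02   0.19  -0.175 -0.17  -1.326 -1.684]
tool-frame d(mm) [ 43.2 133.3  33.9] norm 144.1 rot [ 0.2243  0.0048 -1.579 ]
after turn d [-136.9   44.2    8. ]
```

drive_tool([
  [[1,0,0,0,0.019,0,-0.132],[1,0,0,0,0.019,0,-0.132],[1,0,0,0,0.019,0,-0.132],[1,0,0,0,0.019,0,-0.132],[1,0,0,0,0.019,0,-0.132],[1,0,0,0,0.019,0,-0.132],[1,0,0,0,0.019,0,-0.132],[1,0,0,0,0.019,0,-0.132],[1,0,0,0,0.019,0,-0.132],[1,0,0,0,0.019,0,-0.132],[1,0,0,0,0.019,0,-0.132],[1,0,0,0,0.019,0,-0.132],[1,0,0,0,0,0,0]],
])

```text
clock: 31.7
position: [458.9, -85.6, 238.1]
ee_rot: [-0.698, 0.716, -0.0, -0.001]
contact_force: [0.0, 0.1, 0.8]
gripper_width: 85.4
```

```bash
python3 - <<'E'
from h import *
st();goto([433,42,220],np.radians(82.5))
E
```

```text
t 31.7 pos [458.9 -85.6 238.1] q [-6.980e-01  7.161e-01 -2.000e-04 -1.300e-03] F [0.  0.1 0.8] M [ 0.02 -0.02  0.02] w 85.4 J [ 0.166  0.107 -0.351  0.002 -1.114 -0.193]
tool-frame d(mm) [-126.9   29.1   17.9] norm 131.5 rot [ 0.0014 -0.0023  0.1053]
after turn d [-123.1   42.3   18.1]
```

drive_tool([
  [[1,0,0,0,0,0,0.1],[1,-0.025,0.008,0,0,0,0],[1,-0.035,0.012,0.005,0,0,0],[1,-0.035,0.012,0.005,0,0,0],[1,-0.015,0.005,0.005,0,0,0],[1,0,0,0,0,0,0]],
])

```text
clock: 32.3
position: [436.6, 35.5, 220.2]
ee_rot: [-0.655, 0.756, 0.001, -0.004]
contact_force: [0.1, -0.3, -0.0]
gripper_width: 85.3
```

```bash
python3 - <<'E'
from h import *
st();cap('wrist','w23');top('w23',(433,42),57,68);goto([433,42,150],np.radians(82.5))
E
```

```text
t 32.3 pos [436.6  35.5 220.2] q [-6.551e-01  7.555e-01  6.000e-04 -3.600e-03] F [ 0.1 -0.3 -0. ] M [ 0.01  0.02 -0.03] w 85.3 J [ 4.550e-01  7.400e-02 -4.370e-01  1.000e-03 -1.067e+00 -5.980e-01]
w23 n 3778 ctr 432.2 41.4 size 59.9 at 82.5deg, 60.2 at 172.5 z [60.2 61.8 63.2] mean [432.2  39.8]
tool-frame d(mm) [-6.8  4.5 70.5] norm 71.0 rot [ 0.0051 -0.0045 -0.0116]
after turn d [-6.5  4.8 70.5]
```

View pics/w23.png

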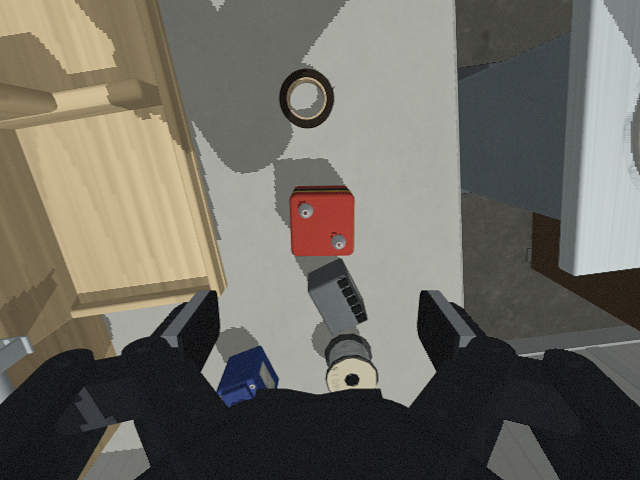

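drive_tool([
  [[1,-0.004,0.003,0.015,0.005,-0.004,-0.011],[1,-0.002,0.002,0.025,0,0,0],[1,0,0,0.025,0,0,0],[1,0,0,0.01,0,0,0],[1,0,0,0,0,0,0]],
])

```text
clock: 32.85
position: [435.5, 40.9, 144.9]
ee_rot: [-0.657, 0.754, -0.001, 0.001]
contact_force: [0.2, 0.4, 0.5]
gripper_width: 85.3
```

```bash
python3 - <<'E'
from h import *
st();goto([432.4,41.5,90],np.radians(82.5))
E
```

```text
t 32.85 pos [435.5  40.9 144.9] q [-0.6569  0.754  -0.0014  0.0013] F [0.2 0.4 0.5] M [0.01 0.03 0.02] w 85.3 J [ 0.469  0.155 -0.56   0.003 -0.853 -0.608]
tool-frame d(mm) [-0.2  3.4 54.9] norm 55.0 rot [-0.0038  0.     -0.0065]
after turn d [-0.2  3.1 54.9]
```

drive_tool([
  [[1,0,0.002,0.015,-0.003,0,-0.006],[1,0,0.001,0.02,0,0,0],[1,0,0,0.015,0,0,0],[1,0,0,0.005,0,0,0],[1,0,0,0,0,0,0]],
])

```text
clock: 33.35
position: [438.4, 41.5, 93.5]
ee_rot: [-0.658, 0.753, -0.003, 0.005]
contact_force: [-1.1, 0.4, 0.4]
gripper_width: 85.1
```

```bash
python3 - <<'E'
from h import *
st();goto([432.4,41.5,17],np.radians(82.5));cap('wrist','w24')
E
```

```text
t 33.35 pos [438.4  41.5  93.5] q [-0.6581  0.753  -0.0027  0.0049] F [-1.1  0.4  0.4] M [ 0.03  0.04 -0.01] w 85.1 J [ 0.468  0.234 -0.626  0.004 -0.701 -0.605]
tool-frame d(mm) [ 1.1  6.7 76.4] norm 76.7 rot [-0.0105  0.0039 -0.0034]
after turn d [ 0.8  5.9 76.5]
```

View pics/w24.png

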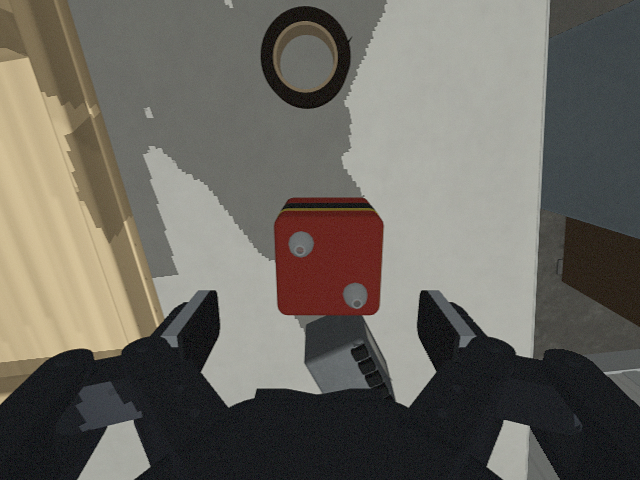

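drive_tool([
  [[1,0.001,0.004,0.005,-0.01,0.004,-0.003],[1,0,0.002,0.015,0,0,0],[1,0,0.001,0.015,0,0,0],[1,0,0,0.015,0,0,0],[1,0,0,0.008,0,0,0],[1,0,0,0,0,0,0]],
])

```text
clock: 34.0
position: [435.3, 43.3, 38.4]
ee_rot: [-0.66, 0.752, -0.002, 0.005]
contact_force: [0.5, 0.1, 0.5]
gripper_width: 85.8
```

```bash
python3 - <<'E'
from h import *
st();goto([432.4,41.5,17],np.radians(82.5))
E
```

```text
t 34.0 pos [435.3  43.3  38.4] q [-0.6595  0.7516 -0.0018  0.0054] F [0.5 0.1 0.5] M [-0.01  0.06 -0.01] w 85.8 J [ 0.474  0.329 -0.69   0.002 -0.54  -0.605]
tool-frame d(mm) [ 2.2  2.9 21.4] norm 21.7 rot [-0.0099  0.0057  0.0006]
after turn d [ 2.1  2.7 21.4]
```

drive_tool([
  [[1,0.001,0.002,0.006,-0.008,0.005,0],[1,0.001,0.001,0.008,0,0,0],[1,0,0,0.006,0,0,0],[1,0,0,0,0,0,0]],
])

```text
clock: 34.4
position: [433.3, 42.2, 18.4]
ee_rot: [-0.66, 0.751, -0.001, 0.002]
contact_force: [-0.6, 0.4, 0.4]
gripper_width: 85.1
```

```bash
python3 - <<'E'
from h import *
st();goto([432.4,41.5,17],np.radians(82.5))
E
```

```text
t 34.4 pos [433.3  42.2  18.4] q [-0.6597  0.7515 -0.0009  0.0023] F [-0.6  0.4  0.4] M [-0.02 -0.02  0.05] w 85.1 J [ 0.473  0.369 -0.709  0.001 -0.488 -0.605]
tool-frame d(mm) [0.8 0.8 1.4] norm 1.9 rot [-0.0044  0.0022  0.001 ]
after turn d [0.8 0.8 1.4]
```

Close, then lift.

drive_tool([
  [[0.5,0,0,0,-0.003,0.002,0],[0,0,0,0,0,0,0],[0,0,0,0,0,0,0],[0,0,0,0,0,0,0],[0,0,0,0,0,0,0],[0,0,0,0,0,0,0],[0,0,0,0,0,0,0]],
])

```text
clock: 35.1
position: [433.3, 42.2, 18.6]
ee_rot: [-0.66, 0.751, -0.0, 0.0]
contact_force: [-0.2, 0.0, -1.7]
gripper_width: 59.4
```

```bash
python3 - <<'E'
from h import *
st()
E
```

```text
t 35.1 pos [433.3  42.2  18.6] q [-6.598e-01  7.515e-01 -4.000e-04  4.000e-04] F [-0.2  0.  -1.7] M [ 0.02  0.01 -0.05] w 59.4 J [ 0.473  0.37  -0.706  0.001 -0.494 -0.604]
```

drive_tool([
  [[0,0,0,-0.01,0,0,0],[0,0,0,-0.02,0,0,0],[0,0,0,-0.03,0,0,0],[0,0,0,-0.03,0,0,0],[0,0,0,-0.025,0,0,0],[0,0,0,-0.01,0,0,0],[0,0,0,0,0,0,0]],
])

```text
clock: 35.8
position: [429.0, 40.6, 149.0]
ee_rot: [-0.659, 0.752, 0.002, -0.003]
contact_force: [0.3, -0.2, -4.6]
gripper_width: 59.6
```

```bash
python3 - <<'E'
from h import *
st();goto([470,-211,150],1.582)
E
```

```text
t 35.8 pos [429.   40.6 149. ] q [-0.6587  0.7524  0.0016 -0.0032] F [ 0.3 -0.2 -4.6] M [ 0.07 -0.03  0.01] w 59.6 J [ 0.473  0.144 -0.559 -0.002 -0.875 -0.604]
tool-frame d(mm) [244.  -73.9  -0.8] norm 254.9 rot [ 0.0068 -0.0023 -0.1437]
after turn d [252.1 -38.2  -1. ]
```

drive_tool([
  [[0,0.012,-0.004,0,0.003,0,-0.07],[0,0.024,-0.006,0,0.003,0,-0.07],[0,0.035,-0.006,0,0,0,0],[0,0.04,-0.006,0,0,0,0],[0,0.04,-0.006,0,0,0,0],[0,0.04,-0.006,0,0,0,0],[0,0.03,-0.004,0,0,0,0],[0,0.02,0,0,0,0,0],[0,0,0,0,0,0,0]],
])

```text
clock: 36.7
position: [460.3, -208.8, 141.5]
ee_rot: [0.712, -0.702, -0.007, 0.005]
contact_force: [0.0, 0.6, -3.7]
gripper_width: 59.6
```

```bash
python3 - <<'E'
from h import *
st();goto([608,-211,120],1.582)
E
```

```text
t 36.7 pos [ 460.3 -208.8  141.5] q [ 0.7121 -0.7021 -0.0068  0.0052] F [ 0.   0.6 -3.7] M [ 0.11 -0.03  0.01] w 59.6 J [-0.105  0.28  -0.397 -0.001 -0.911  0.119]
tool-frame d(mm) [   4.3 -148.    19. ] norm 149.3 rot [0.0169 0.0024 0.003 ]
after turn d [   3.8 -147.7   21.5]
```

drive_tool([
  [[0,0.001,-0.015,0,0.008,0.001,0.002],[0,0.001,-0.025,0,0.008,0.001,0],[0,0.001,-0.03,0,0,0,0],[0,0,-0.03,0,0,0,0],[0,0,-0.025,0,0,0,0],[0,0,-0.015,0,0,0,0],[0,0,0,0,0,0,0]],
])

```text
clock: 37.4
position: [605.8, -203.5, 133.9]
ee_rot: [0.712, -0.702, -0.004, 0.001]
contact_force: [0.0, 0.4, -3.4]
gripper_width: 59.6
```

```bash
python3 - <<'E'
from h import *
st();goto([608,-211,87.6],1.582);cap('wrist','w25')
E
```

```text
t 37.4 pos [ 605.8 -203.5  133.9] q [ 0.7125 -0.7017 -0.0043  0.0015] F [ 0.   0.4 -3.4] M [ 0.03  0.05 -0.01] w 59.6 J [-0.073  0.491 -0.077 -0.004 -1.012  0.09 ]
tool-frame d(mm) [ 7.7 -2.5 46.2] norm 46.9 rot [0.0081 0.0041 0.0041]
after turn d [ 7.5 -2.2 46.3]
```

View pics/w25.png

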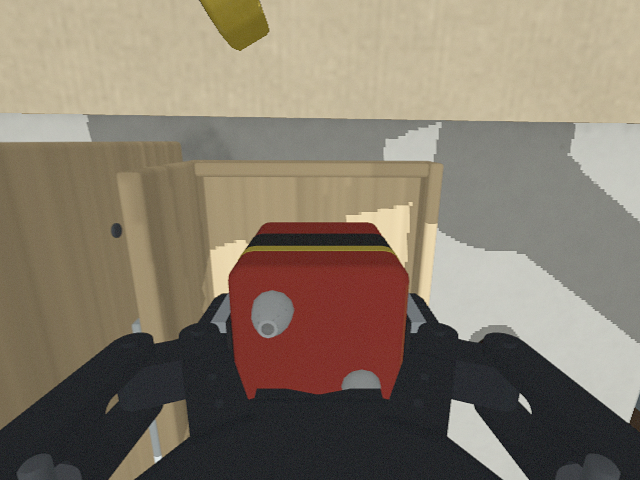

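drive_tool([
  [[0,0.005,-0.001,0.006,0.006,0.003,0.003],[0,0.003,-0.001,0.01,0,0,0],[0,0,0,0.01,0,0,0],[0,0,0,0.008,0,0,0],[0,0,0,0.003,0,0,0],[0,0,0,0,0,0,0]],
])

```text
clock: 38.05
position: [602.7, -210.4, 91.4]
ee_rot: [0.711, -0.703, -0.004, 0.002]
contact_force: [-0.1, -0.3, -4.0]
gripper_width: 59.0
```

```bash
python3 - <<'E'
from h import *
st();goto([608,-211,87.6],1.582)
E
```

```text
t 38.05 pos [ 602.7 -210.4   91.4] q [ 0.7113 -0.7029 -0.0043  0.0022] F [-0.1 -0.3 -4. ] M [ 0.09 -0.01 -0.03] w 59.0 J [-0.084  0.533 -0.123 -0.003 -0.923  0.097]
tool-frame d(mm) [ 0.6 -5.3  3.8] norm 6.6 rot [0.0091 0.003  0.0007]
after turn d [ 0.6 -5.3  3.8]
```

drive_tool([
  [[0,0,-0.005,0.001,0.008,0.003,0],[0,0,-0.001,0.002,0,0,0],[0,0,0,0.001,0,0,0],[0,0,0,0.001,0,0,0]],
])

```text
clock: 38.45
position: [610.0, -210.7, 87.7]
ee_rot: [0.711, -0.703, 0.001, -0.0]
contact_force: [-1.4, -0.4, 1.0]
gripper_width: 59.2
```

```bash
python3 - <<'E'
from h import *
st();goto([608,-211,87.6],1.582)
E
```

```text
t 38.45 pos [ 610.  -210.7   87.7] q [ 7.114e-01 -7.028e-01  1.100e-03 -3.000e-04] F [-1.4 -0.4  1. ] M [ 0.36  0.63 -0.04] w 59.2 J [-0.082  0.543 -0.119  0.001 -0.907  0.093]
tool-frame d(mm) [0.3 2.  0.1] norm 2.1 rot [-0.0019 -0.0011  0.0009]
after turn d [0.3 2.  0.1]
```

drive_tool([
  [[0.85,0,0,0,0,0,0],[0.85,0,0,0,0,0,0],[0.85,0,0,0,0,0,0],[0.85,0,0,-0.01,0,0,0],[0.85,0,0,-0.03,0,0,0],[0.85,0,0,-0.04,0,0,0],[0.85,0,0,-0.04,0,0,0],[1,0,0.02,-0.03,0,0,0],[1,0,0.04,0,0,0,0],[1,-0.03,0.04,0,0,0,0],[1,-0.035,0.03,0,0,0,0],[1,-0.04,0,0,0,0,0],[1,0,0,0,0,0,0]],
])

```text
clock: 39.75
position: [480.0, -107.7, 257.1]
ee_rot: [0.711, -0.703, 0.014, -0.008]
contact_force: [0.3, 0.9, 0.4]
gripper_width: 85.3
```

```bash
python3 - <<'E'
from h import *
st();cap('wrist','w26');cap('top','top26');
top('w26',(428,133),42,53)
goto([428.5,133,200],np.radians(109.2))
E
```

```text
t 39.75 pos [ 480.  -107.7  257.1] q [ 0.7113 -0.7027  0.0143 -0.0084] F [0.3 0.9 0.4] M [-0.04  0.07  0.05] w 85.3 J [ 0.118  0.12  -0.292  0.013 -1.128 -0.111]
w26 n 422 ctr 434.3 107.8 size 45.2 at 3.4deg, 19.8 at 93.4 z [43.2 47.6 51.3] mean [433.3 108.1]
tool-frame d(mm) [-243.8   51.4   52.9] norm 254.7 rot [-0.0294 -0.0141 -0.3252]
after turn d [-246.5  -30.6   56.7]
```

View pics/w26.png

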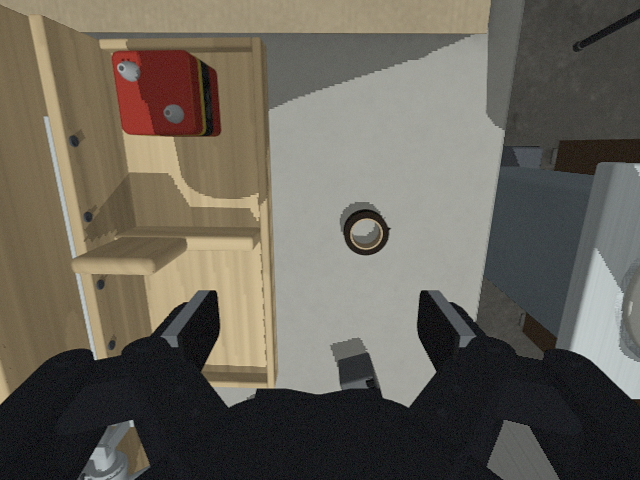

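View pics/top26.png

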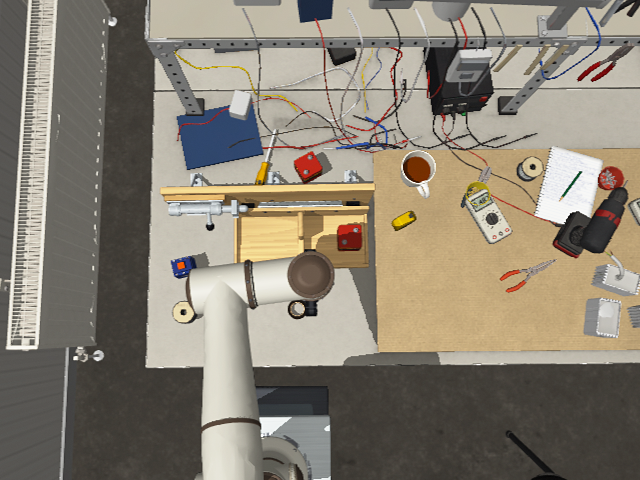

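drive_tool([
  [[1,-0.01,0.005,0,-0.01,-0.005,-0.11],[1,-0.02,0.003,0,-0.01,-0.005,-0.11],[1,-0.03,0,0.002,-0.01,-0.004,-0.105],[1,-0.04,-0.005,0.008,0,0,0],[1,-0.04,-0.006,0.01,0,0,0],[1,-0.04,-0.006,0.01,0,0,0],[1,-0.035,-0.005,0.01,0,0,0],[1,-0.02,-0.003,0.005,0,0,0],[1,0,0,0,0,0,0]],
])

```text
clock: 40.75
position: [436.2, 124.3, 213.6]
ee_rot: [0.815, -0.58, 0.004, -0.003]
contact_force: [0.2, 0.4, 0.1]
gripper_width: 85.1
```

```bash
python3 - <<'E'
from h import *
st();cap('wrist','w27')
top('w27',(428,133),42,53)
goto([428.5,133,150],np.radians(109.2))
E
```

```text
t 40.75 pos [436.2 124.3 213.6] q [ 0.8147 -0.5798  0.0041 -0.0027] F [0.2 0.4 0.1] M [-0.09  0.04 -0.02] w 85.1 J [ 0.642  0.1   -0.428  0.007 -1.035 -0.312]
w27 n 2700 ctr 428.2 131.9 size 42.7 at 18.5deg, 59.4 at 108.5 z [46.2 47.9 51.5] mean [428.9 130.8]
tool-frame d(mm) [-11.8   5.1  63.7] norm 65.0 rot [-0.0095 -0.0037 -0.0022]
after turn d [-11.6   4.4  63.8]
```

View pics/w27.png

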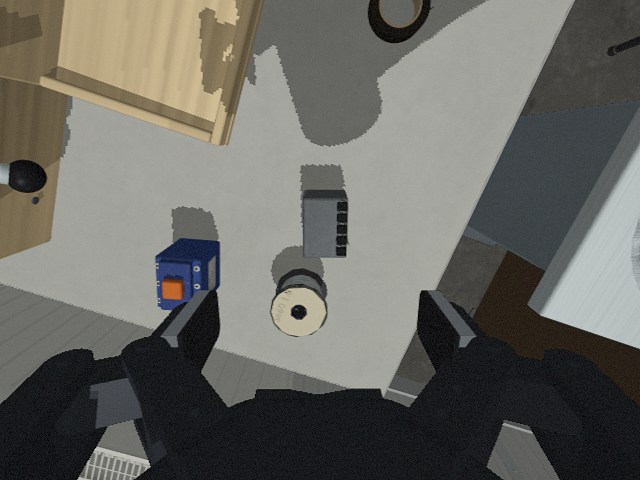

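drive_tool([
  [[1,-0.006,0.003,0.015,-0.009,-0.003,-0.002],[1,-0.005,0.002,0.025,0,0,0],[1,0,0,0.025,0,0,0],[1,0,0,0.025,0,0,0],[1,0,0,0.015,0,0,0],[1,0,0,0,0,0,0]],
])

```text
clock: 41.4
position: [430.5, 127.4, 103.5]
ee_rot: [0.812, -0.584, 0.0, -0.001]
contact_force: [0.7, -0.5, -0.5]
gripper_width: 85.3
```

```bash
python3 - <<'E'
from h import *
st();goto([428.2,132,16],np.radians(109))
E
```

```text
t 41.4 pos [430.5 127.4 103.5] q [ 8.116e-01 -5.843e-01  1.000e-04 -6.000e-04] F [ 0.7 -0.5 -0.5] M [ 0.01  0.08 -0.02] w 85.3 J [ 0.652  0.236 -0.585 -0.    -0.749 -0.328]
tool-frame d(mm) [-5.   0.8 87.5] norm 87.6 rot [-0.0011  0.0006 -0.0087]
after turn d [-5.1  0.7 87.5]
```

drive_tool([
  [[1,-0.004,0.001,0.01,0,0,-0.008],[1,-0.001,0,0.02,0,0,0],[1,0,0,0.02,0,0,0],[1,0,0,0.015,0,0,0],[1,0,0,0.008,0,0,0],[1,0,0,0,0,0,0]],
])

```text
clock: 42.0
position: [431.2, 132.0, 29.3]
ee_rot: [0.813, -0.582, 0.001, -0.004]
contact_force: [-0.6, -0.3, 0.8]
gripper_width: 85.5
```

```bash
python3 - <<'E'
from h import *
st();goto([428.2,132,16],np.radians(109))
E
```

```text
t 42.0 pos [431.2 132.   29.3] q [ 0.8129 -0.5824  0.0014 -0.0044] F [-0.6 -0.3  0.8] M [-0.04 -0.02 -0.01] w 85.5 J [ 0.659  0.365 -0.664  0.    -0.532 -0.332]
tool-frame d(mm) [-0.9  3.  13.2] norm 13.6 rot [-0.0087  0.0029 -0.0041]
after turn d [-0.9  2.9 13.3]
```

drive_tool([
  [[1,0,0.002,0.005,-0.008,0.003,-0.004],[1,0,0.001,0.006,0,0,0],[1,0,0,0.002,0,0,0],[0.3,0,0,0,0,0,0],[0,0,0,0,0,0,0],[0,0,0,0,0,0,0],[0,0,0,0,0,0,0],[0,0,0,0,0,0,0],[0,0,0,0,0,0,0],[0,0,0,0,0,0,0]],
])

```text
clock: 43.0
position: [429.8, 132.1, 17.8]
ee_rot: [0.814, -0.58, 0.001, -0.003]
contact_force: [-0.3, -0.1, -1.4]
gripper_width: 44.2
```

```bash
python3 - <<'E'
from h import *
st()
E
```

```text
t 43.0 pos [429.8 132.1  17.8] q [ 0.8143 -0.5805  0.0011 -0.0027] F [-0.3 -0.1 -1.4] M [0.04 0.04 0.  ] w 44.2 J [ 0.662  0.387 -0.676  0.001 -0.503 -0.331]
```

drive_tool([
  [[0,0,0,-0.01,0,0,0],[0,0,0,-0.02,0,0,0],[0,0,0,-0.03,0,0,0],[0,0,0,-0.03,0,0,0],[0,0,0,-0.025,0,0,0.06],[0,0,0,-0.01,0,0,0.12],[0,0,0,0,0,0,0.12],[0,0,0,0,0,0,0.02]],
])

```text
clock: 43.8
position: [426.8, 130.1, 150.8]
ee_rot: [-0.707, 0.707, 0.0, 0.001]
contact_force: [0.0, -0.3, -1.6]
gripper_width: 43.7
```

```bash
python3 - <<'E'
from h import *
st();goto([470,-142,150],1.582)
E
```

```text
t 43.8 pos [426.8 130.1 150.8] q [-0.7068  0.7074  0.      0.0015] F [ 0.  -0.3 -1.6] M [-0.01  0.02  0.03] w 43.7 J [ 0.662  0.162 -0.531 -0.001 -0.875 -0.662]
tool-frame d(mm) [272.1 -43.4   0.3] norm 275.5 rot [-0.0021  0.0021 -0.0121]
after turn d [272.6 -40.1   0.8]
```

drive_tool([
  [[0,0.015,-0.002,0,0,0,-0.012],[0,0.028,-0.004,0,0,0,0],[0,0.038,-0.006,0,0,0,0],[0,0.042,-0.007,0,0,0,0],[0,0.042,-0.007,0,0,0,0],[0,0.042,-0.007,0,0,0,0],[0,0.032,-0.005,0,0,0,0],[0,0.018,-0.002,0,0,0,0],[0,0,0,0,0,0,0]],
])

```text
clock: 44.7
position: [470.2, -135.4, 149.7]
ee_rot: [0.719, -0.695, -0.002, -0.0]
contact_force: [0.2, -0.3, -2.4]
gripper_width: 43.8
```

```bash
python3 - <<'E'
from h import *
st();goto([608,-142,140],1.582)
E
```

```text
t 44.7 pos [ 470.2 -135.4  149.7] q [ 0.7189 -0.6951 -0.0022 -0.    ] F [ 0.2 -0.3 -2.4] M [0.08 0.02 0.02] w 43.8 J [ 0.05   0.238 -0.431 -0.004 -0.905 -0.014]
tool-frame d(mm) [  11.2 -137.5    9.3] norm 138.3 rot [0.0031 0.0031 0.0223]
after turn d [   8.1 -137.7    9.7]
```

drive_tool([
  [[0,0.003,-0.012,0,0.002,0.002,0.022],[0,0.003,-0.022,0,0,0,0],[0,0.002,-0.028,0.002,0,0,0],[0,0,-0.028,0.002,0,0,0],[0,0,-0.025,0,0,0,0],[0,0,-0.018,0,0,0,0],[0,0,0,0,0,0,0]],
])

```text
clock: 45.4
position: [610.1, -136.2, 143.2]
ee_rot: [0.713, -0.701, -0.002, 0.001]
contact_force: [-0.5, -0.3, -2.8]
gripper_width: 43.9
```

```bash
python3 - <<'E'
from h import *
st();goto([608,-142,86.8],1.582);cap('wrist','w28')
E
```

```text
t 45.4 pos [ 610.1 -136.2  143.2] q [ 0.7135 -0.7007 -0.0017  0.0009] F [-0.5 -0.3 -2.8] M [-0.02  0.06  0.  ] w 43.9 J [ 0.038  0.458 -0.108 -0.002 -1.008 -0.019]
tool-frame d(mm) [ 5.8  2.  56.4] norm 56.8 rot [0.0036 0.0012 0.0069]
after turn d [ 5.8  2.2 56.4]
```

View pics/w28.png

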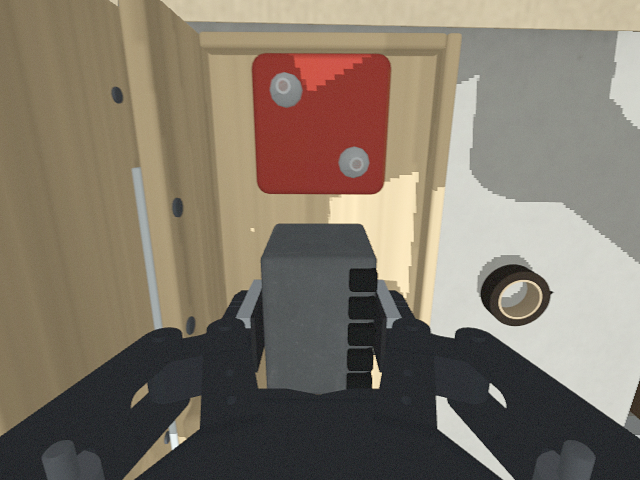

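drive_tool([
  [[0,0.004,0.001,0.004,0.003,0.001,0.006],[0,0.002,0.001,0.01,0,0,0],[0,0,0,0.013,0,0,0],[0,0,0,0.012,0,0,0],[0,0,0,0.008,0,0,0],[0,0,0,0,0,0,0]],
])

```text
clock: 46.05
position: [602.3, -141.2, 90.8]
ee_rot: [0.711, -0.703, -0.003, 0.002]
contact_force: [0.4, -0.6, -2.1]
gripper_width: 43.8
```

```bash
python3 - <<'E'
from h import *
st();goto([608,-142,86.8],1.582)
top('w28',(610,-211),124,137)
E
```

```text
t 46.05 pos [ 602.3 -141.2   90.8] q [ 0.7114 -0.7028 -0.0031  0.0021] F [ 0.4 -0.6 -2.1] M [-0.   -0.01 -0.04] w 43.8 J [ 0.03   0.505 -0.179 -0.002 -0.895 -0.017]
tool-frame d(mm) [ 0.8 -5.7  4. ] norm 7.0 rot [0.0073 0.0015 0.001 ]
after turn d [ 0.8 -5.7  4. ]
w28 n 18106 ctr 610.2 -203.5 size 60.3 at 0.7deg, 75.9 at 90.7 z [129.6 131.  132.4] mean [ 610.2 -211.6]
```

drive_tool([
  [[0,0.001,-0.003,0.001,0.007,0.001,0],[0,0,0,0.002,0,0,0],[0,0,0,0.001,0,0,0],[0,0,0,0.001,0,0,0]],
])

```text
clock: 46.45
position: [606.0, -142.5, 87.0]
ee_rot: [0.712, -0.703, 0.0, -0.0]
contact_force: [-1.4, 2.3, 5.0]
gripper_width: 44.2
```

```bash
python3 - <<'E'
from h import *
st();goto([608,-142,86.8],1.582)
E
```

```text
t 46.45 pos [ 606.  -142.5   87. ] q [ 7.115e-01 -7.027e-01  4.000e-04 -2.000e-04] F [-1.4  2.3  5. ] M [ 0.5   0.91 -0.06] w 44.2 J [ 0.029  0.511 -0.18   0.    -0.879 -0.016]
tool-frame d(mm) [-0.5 -2.   0.2] norm 2.1 rot [-0.0009 -0.0002  0.0013]
after turn d [-0.5 -2.   0.2]
```

drive_tool([
  [[0.75,0,0,0,0,0,0],[0.75,0,0,0,0,0,0],[0.75,0,0,0,0,0,0],[0.75,0,0,-0.01,0,0,0],[0.75,0,0,-0.03,0,0,0],[0.75,0,0,-0.04,0,0,0],[0.75,0,0,-0.04,0,0,0],[1,-0.01,0.01,-0.04,0,0,0],[1,-0.03,0.02,-0.01,0,0,0],[1,-0.04,0.02,0,0,0,0],[1,-0.04,0.02,0,0,0,0],[1,-0.04,0.02,0,0,0,0],[1,-0.03,0,0,0,0,0],[1,0,0,0,0,0,0]],
])

```text
clock: 47.85
position: [513.9, 50.5, 275.2]
ee_rot: [0.711, -0.704, 0.008, -0.009]
contact_force: [0.7, -0.2, -0.1]
gripper_width: 85.5
```

```bash
python3 - <<'E'
from h import *
st();cap('wrist','w29');top('w27',(540,222),54,66);top('w29',(540,222),54,66);top('w29',(425,224),41,52)
goto([542,222,200],np.radians(104.6))
E
```

```text
t 47.85 pos [513.9  50.5 275.2] q [ 0.7106 -0.7035  0.0077 -0.0087] F [ 0.7 -0.2 -0.1] M [-0.05  0.05  0.01] w 85.5 J [ 0.417  0.156 -0.2    0.009 -1.193 -0.411]
w27 n 837 ctr 544.2 227.2 size 44.0 at 14.3deg, 53.8 at 104.3 z [55.5 59.8 65.3] mean [543.2 214.1]
w29 n 626 ctr 544.6 227.0 size 44.5 at 14.8deg, 53.8 at 104.8 z [55.5 59.8 64.9] mean [542.  218.6]
w29 n 1487 ctr 424.3 223.9 size 58.7 at 21.7deg, 59.1 at 111.7 z [45.1 47.2 48.5] mean [424.6 222.5]
tool-frame d(mm) [-172.4  -28.    76.2] norm 190.5 rot [-0.023  -0.002  -0.2458]
after turn d [-160.   -70.8   75.4]
```

View pics/w29.png

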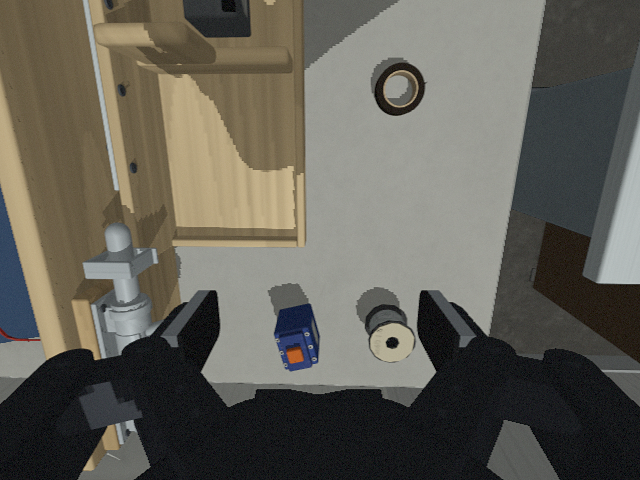

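drive_tool([
  [[1,-0.015,-0.01,0,-0.01,0,-0.12],[1,-0.03,-0.013,0.002,-0.01,0,-0.12],[1,-0.035,-0.014,0.01,0,0,0],[1,-0.035,-0.014,0.015,0,0,0],[1,-0.03,-0.012,0.015,0,0,0],[1,-0.015,-0.007,0.015,0,0,0],[1,0,0,0,0,0,0]],
])

```text
clock: 48.6
position: [553.9, 218.9, 221.3]
ee_rot: [0.79, -0.613, 0.004, -0.003]
contact_force: [0.0, -0.1, -0.8]
gripper_width: 85.5
```

```bash
python3 - <<'E'
from h import *
st();cap('wrist','w30');top('w30',(544,227),54,66)
goto([544.4,227,110],np.radians(104.5))
E
```

```text
t 48.6 pos [553.9 218.9 221.3] q [ 0.7898 -0.6133  0.004  -0.0028] F [ 0.  -0.1 -0.8] M [-0.07  0.03  0.05] w 85.5 J [ 0.651  0.338 -0.092  0.007 -1.134 -0.404]
w30 n 984 ctr 544.6 227.2 size 43.8 at 13.9deg, 53.2 at 103.9 z [57.3 59.9 65.6] mean [546.1 222.9]
tool-frame d(mm) [-11.3   8.7 112.4] norm 113.4 rot [-0.0111 -0.0029 -0.0032]
after turn d [-11.    7.4 112.6]
```

View pics/w30.png

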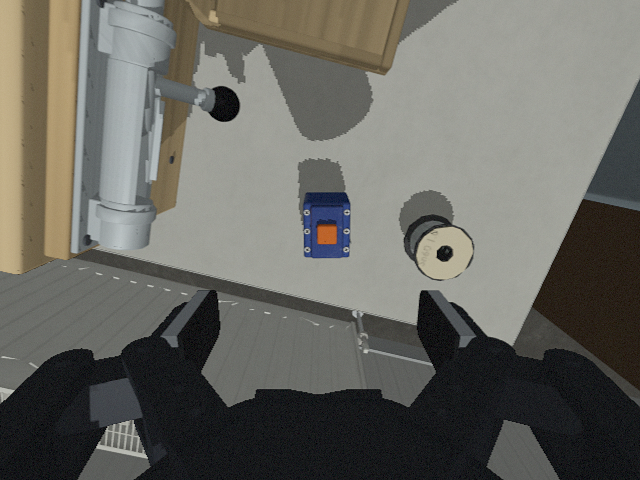

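drive_tool([
  [[1,-0.006,0.004,0.015,-0.01,-0.003,-0.003],[1,-0.004,0.003,0.025,0,0,0],[1,0,0,0.03,0,0,0],[1,0,0,0.03,0,0,0],[1,0,0,0.015,0,0,0],[1,0,0,0,0,0,0]],
])

```text
clock: 49.25
position: [545.6, 220.2, 105.6]
ee_rot: [0.788, -0.616, 0.0, -0.003]
contact_force: [-0.2, 0.1, 0.2]
gripper_width: 85.3
```

```bash
python3 - <<'E'
from h import *
st()
goto([544.4,227,17],np.radians(104.3))
E
```

```text
t 49.25 pos [545.6 220.2 105.6] q [ 7.879e-01 -6.157e-01  3.000e-04 -2.700e-03] F [-0.2  0.1  0.2] M [-0.05  0.07 -0.05] w 85.3 J [ 0.658  0.438 -0.253 -0.001 -0.875 -0.414]
tool-frame d(mm) [-6.6 -0.  88.6] norm 88.9 rot [-0.0047  0.0029 -0.0055]
after turn d [-6.9 -0.5 88.6]
```

drive_tool([
  [[1,-0.005,0,0.005,-0.004,0.003,-0.005],[1,-0.002,0,0.015,0,0,0],[1,0,0,0.02,0,0,0],[1,0,0,0.015,0,0,0],[1,0,0,0.01,0,0,0],[1,0,0,0,0,0,0]],
])

```text
clock: 49.85
position: [547.9, 228.4, 44.6]
ee_rot: [0.789, -0.614, 0.002, -0.006]
contact_force: [0.7, -0.1, 0.1]
gripper_width: 85.3
```

```bash
python3 - <<'E'
from h import *
st();cap('wrist','w31')
goto([544.4,227,17],np.radians(104.3))
E
```

```text
t 49.85 pos [547.9 228.4  44.6] q [ 0.7891 -0.6143  0.0022 -0.006 ] F [ 0.7 -0.1  0.1] M [-0.01  0.03 -0.02] w 85.3 J [ 0.668  0.519 -0.303  0.002 -0.736 -0.422]
tool-frame d(mm) [ 0.8  4.7 28.4] norm 28.8 rot [-0.0138  0.0043 -0.0015]
after turn d [ 0.7  4.3 28.5]
```

View pics/w31.png

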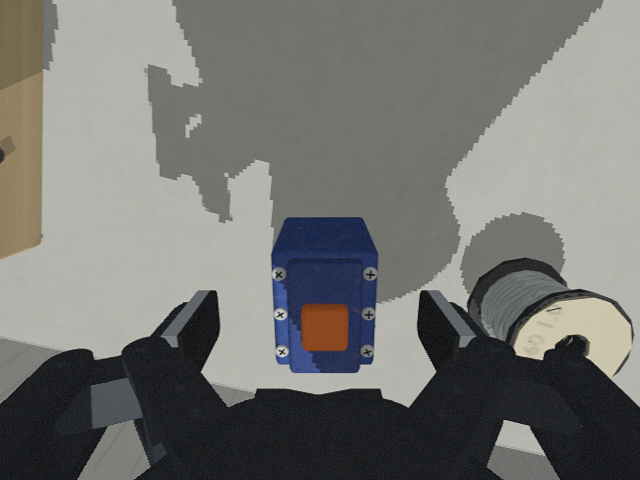

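drive_tool([
  [[1,0.001,0.004,0.005,-0.013,0.004,0],[1,0,0.001,0.01,0,0,0],[1,0,0,0.008,0,0,0],[1,0,0,0.004,0,0,0],[0.3,0,0,0,0,0,0],[0,0,0,0,0,0,0],[0,0,0,0,0,0,0],[0,0,0,0,0,0,0],[0,0,0,0,0,0,0],[0,0,0,0,0,0,0]],
])

```text
clock: 50.9
position: [545.4, 227.7, 19.0]
ee_rot: [0.789, -0.614, 0.001, -0.003]
contact_force: [0.1, 0.3, -2.2]
gripper_width: 45.1
```

```bash
python3 - <<'E'
from h import *
st()
E
```

```text
t 50.9 pos [545.4 227.7  19. ] q [ 0.7893 -0.614   0.0008 -0.0027] F [ 0.1  0.3 -2.2] M [ 0.   -0.03  0.  ] w 45.1 J [ 0.67   0.554 -0.322  0.001 -0.688 -0.421]
```

drive_tool([
  [[0,0,0,-0.01,0,0,0],[0,0,0,-0.02,0,0,0],[0,0,0,-0.03,0,0,0],[0,0,0,-0.03,0,0,0.05],[0,0,0,-0.025,0,0,0.1],[0,0,0,-0.012,0,0,0.08],[0,0,0,0,0,0,0]],
])

```text
clock: 51.6
position: [541.6, 225.2, 150.7]
ee_rot: [0.71, -0.704, -0.001, 0.001]
contact_force: [-0.5, 1.1, -3.8]
gripper_width: 45.1
```

```bash
python3 - <<'E'
from h import *
st();goto([600,-31.5,150],1.582)
E
```

```text
t 51.6 pos [541.6 225.2 150.7] q [ 0.71   -0.7042 -0.001   0.0015] F [-0.5  1.1 -3.8] M [ 0.01 -0.01  0.01] w 45.1 J [ 0.669  0.39  -0.199 -0.002 -0.985 -0.66 ]
tool-frame d(mm) [257.2 -56.3   0.7] norm 263.3 rot [ 0.0034 -0.0007 -0.0031]
after turn d [257.3 -55.5   0.7]
```

drive_tool([
  [[0,0.012,-0.003,0,0.003,0,-0.003],[0,0.025,-0.006,-0.002,0,0,0],[0,0.035,-0.007,0,0,0,0],[0,0.04,-0.008,0,0,0,0],[0,0.04,-0.008,0,0,0,0],[0,0.04,-0.008,0,0,0,0],[0,0.032,-0.007,0,0,0,0],[0,0.015,-0.003,0,0,0,0],[0,0,0,0,0,0,0]],
])

```text
clock: 52.5
position: [589.4, -28.3, 141.9]
ee_rot: [0.716, -0.698, -0.006, 0.01]
contact_force: [-0.3, 0.5, -3.0]
gripper_width: 45.4
```

```bash
python3 - <<'E'
from h import *
st();goto([608,-31.5,88],1.582);cap('wrist','w32')
E
```

```text
t 52.5 pos [589.4 -28.3 141.9] q [ 0.716  -0.698  -0.0058  0.0097] F [-0.3  0.5 -3. ] M [ 0.03 -0.07  0.02] w 45.4 J [ 0.227  0.413 -0.188  0.001 -0.992 -0.202]
tool-frame d(mm) [  3.4 -19.7  53.5] norm 57.1 rot [ 0.022  -0.0053  0.0144]
after turn d [  3.4 -18.6  53.9]
```

View pics/w32.png

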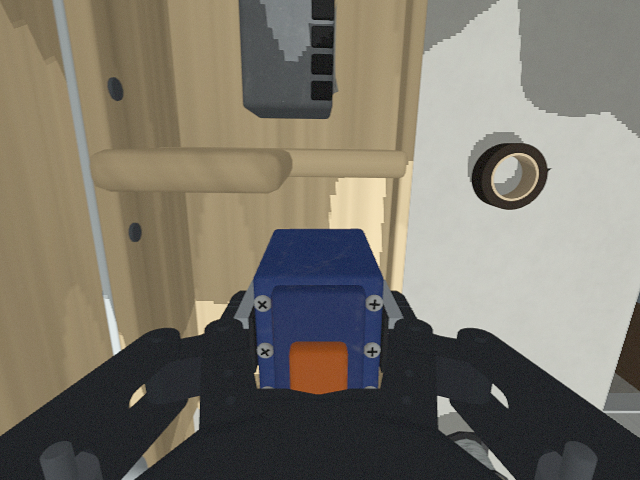

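drive_tool([
  [[0,0,-0.012,0,0.011,-0.003,0.012],[0,0,-0.006,0,0.01,-0.002,0],[0,0,0,0,0,0,0]],
])

```text
clock: 52.85
position: [607.4, -26.0, 139.7]
ee_rot: [0.713, -0.701, -0.001, 0.001]
contact_force: [0.0, 0.8, -2.9]
gripper_width: 45.2
```

```bash
python3 - <<'E'
from h import *
st();goto([608,-29,88],1.582)
E
```

```text
t 52.85 pos [607.4 -26.  139.7] q [ 0.7127 -0.7015 -0.001   0.0009] F [ 0.   0.8 -2.9] M [0.03 0.05 0.05] w 45.2 J [ 0.223  0.434 -0.158 -0.001 -0.981 -0.207]
tool-frame d(mm) [ 3.  -0.7 51.7] norm 51.8 rot [0.0027 0.0001 0.0047]
after turn d [ 3.  -0.5 51.7]
```

drive_tool([
  [[0,0.001,-0.001,0.008,0.003,0,0.004],[0,0.001,-0.001,0.012,0,0,0],[0,0,-0.001,0.012,0,0,0],[0,0,-0.001,0.008,0,0,0],[0,0,0,0.005,0,0,0],[0,0,0,0,0,0,0]],
])

```text
clock: 53.45
position: [610.6, -25.9, 89.2]
ee_rot: [0.712, -0.702, -0.001, 0.001]
contact_force: [-0.6, -0.9, -2.1]
gripper_width: 45.5
```

```bash
python3 - <<'E'
from h import *
st();goto([608,-29,88],1.582)
E
```

```text
t 53.45 pos [610.6 -25.9  89.2] q [ 0.7124 -0.7018 -0.001   0.001 ] F [-0.6 -0.9 -2.1] M [-0.02  0.01 -0.01] w 45.5 J [ 0.222  0.494 -0.204 -0.001 -0.876 -0.206]
tool-frame d(mm) [3.  2.6 1.2] norm 4.2 rot [0.0029 0.     0.0038]
after turn d [3.  2.6 1.2]
```

drive_tool([
  [[0,0.003,0,0.001,0.002,0,0.003],[0,0,0,0.002,0,0,0],[0,0,0,0.001,0,0,0],[0,0,0,0.001,0,0,0]],
])

```text
clock: 53.85
position: [611.5, -29.1, 88.2]
ee_rot: [0.712, -0.703, 0.001, -0.001]
contact_force: [-1.7, 0.8, 1.1]
gripper_width: 45.5
```

```bash
python3 - <<'E'
from h import *
st();goto([608,-29,88],1.582)
E
```

```text
t 53.85 pos [611.5 -29.1  88.2] q [ 7.116e-01 -7.026e-01  9.000e-04 -7.000e-04] F [-1.7  0.8  1.1] M [0.4  0.72 0.01] w 45.5 J [ 0.217  0.494 -0.207  0.001 -0.867 -0.205]
tool-frame d(mm) [-0.2  3.5  0.2] norm 3.6 rot [-0.0022 -0.0004  0.0016]
after turn d [-0.2  3.5  0.2]
```

Contact reached; release and go toward the spool.

drive_tool([
  [[0.75,0,0,0,0,0,0],[0.75,0,0,0,0,0,0],[0.75,0,0,0,0,0,0],[0.75,0,0,-0.01,0,0,0],[0.75,0,0,-0.03,0,0,0],[0.75,0,0,-0.04,0,0,0],[0.75,0,0,-0.04,0,0,0],[1,-0.01,0.01,-0.03,0,0,0],[1,-0.03,0.03,0,0,0,0],[1,-0.035,0.035,0,0,0,0],[1,-0.035,0.035,0,0,0,0],[1,-0.035,0.035,0,0,0,0],[1,-0.035,0.025,0,0,0,0],[1,0,0,0,0,0,0]],
])

```text
clock: 55.25
position: [445.1, 154.6, 255.8]
ee_rot: [0.711, -0.703, 0.011, -0.017]
contact_force: [-0.1, -0.2, 1.1]
gripper_width: 85.2
```

```bash
python3 - <<'E'
from h import *
st();cap('wrist','w33');top('w33',(424,224),41,52)
goto([424.3,224,180],1.9)
E
```

```text
t 55.25 pos [445.1 154.6 255.8] q [ 0.7108 -0.7031  0.0111 -0.0171] F [-0.1 -0.2  1.1] M [ 0.02 -0.01  0.05] w 85.2 J [ 0.693  0.079 -0.345  0.021 -1.111 -0.691]
w33 n 1940 ctr 424.4 224.5 size 58.8 at 58.4deg, 58.6 at 148.4 z [45.2 47.2 48.5] mean [424.2 223.1]
tool-frame d(mm) [-70.1  24.2  75.7] norm 105.9 rot [-0.0414  0.0014 -0.3195]
after turn d [-73.8  -2.1  76. ]
```

View pics/w33.png

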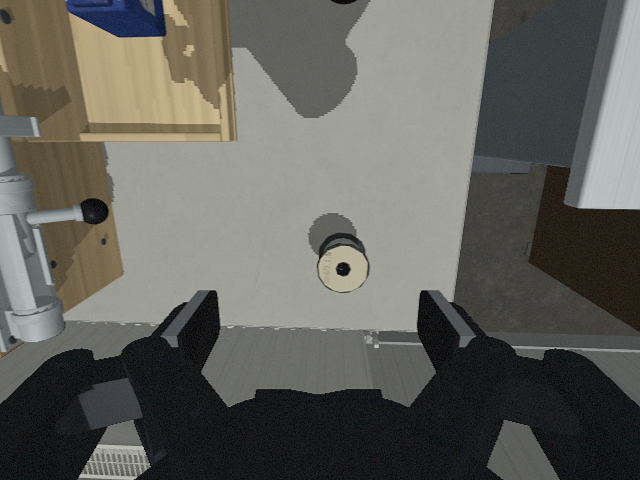

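```bash
python3 - <<'E'
from h import *
goto([424.3,224.5,130],1.582)
E
```

```text
tool-frame d(mm) [-70.2  26.2 125.6] norm 146.3 rot [-0.0404  0.0079 -0.0016]
after turn d [-71.2  21.  126. ]
```

drive_tool([
  [[1,-0.02,0.005,0.01,-0.02,0,-0.002],[1,-0.025,0.007,0.02,-0.02,0,0],[1,-0.015,0.004,0.03,0,0,0],[1,-0.005,0.002,0.03,0,0,0],[1,0,0,0.02,0,0,0],[1,0,0,0,0,0,0]],
])

```text
clock: 55.9
position: [437.9, 222.7, 150.0]
ee_rot: [0.71, -0.704, -0.001, -0.013]
contact_force: [0.0, -1.6, 0.2]
gripper_width: 85.3
```

```bash
python3 - <<'E'
from h import *
st();cap('wrist','w34');top('w34',(424,224),41,52)
goto([424.3,224.5,60],1.582)
E
```

```text
t 55.9 pos [437.9 222.7 150. ] q [ 7.096e-01 -7.044e-01 -6.000e-04 -1.260e-02] F [ 0.  -1.6  0.2] M [-0.08  0.06  0.02] w 85.3 J [ 0.801  0.228 -0.446 -0.001 -0.872 -0.793]
w34 n 4279 ctr 424.4 223.9 size 59.2 at 29.5deg, 58.7 at 119.5 z [45.3 47.2 48.4] mean [424.3 223. ]
tool-frame d(mm) [ 0.5 16.2 91.2] norm 92.6 rot [-0.0195  0.02   -0.0035]
after turn d [-1.3 14.4 91.5]
```

View pics/w34.png

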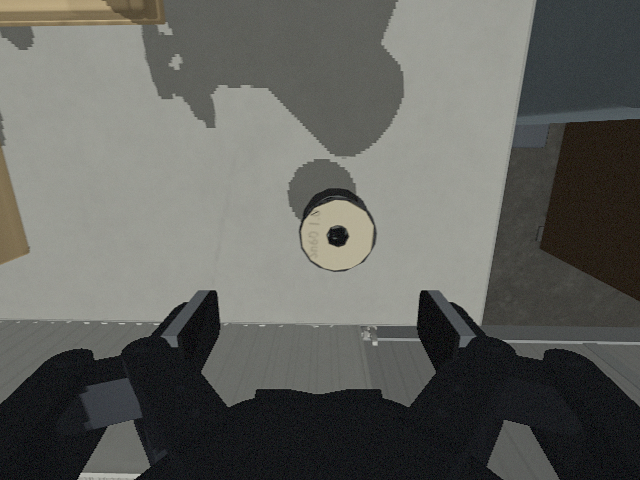

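drive_tool([
  [[1,0,0.008,0,-0.018,0.019,-0.003],[1,0,0.006,0.005,0,0,0],[1,0,0.002,0.015,0,0,0],[1,0,0,0.02,0,0,0],[1,0,0,0.02,0,0,0],[1,0,0,0.01,0,0,0],[1,0,0,0,0,0,0]],
])

```text
clock: 56.65
position: [427.2, 226.2, 87.6]
ee_rot: [0.71, -0.704, 0.001, -0.01]
contact_force: [-0.5, -0.8, -0.4]
gripper_width: 85.6
```

```bash
python3 - <<'E'
from h import *
st()
goto([424.3,224.2,12],1.582)
E
```

```text
t 56.65 pos [427.2 226.2  87.6] q [ 0.7102 -0.7039  0.0009 -0.0096] F [-0.5 -0.8 -0.4] M [-0.07  0.04  0.03] w 85.6 J [ 0.826  0.304 -0.539  0.004 -0.709 -0.82 ]
tool-frame d(mm) [ 2.9  4.  75.5] norm 75.7 rot [-0.015   0.0122 -0.0022]
after turn d [ 1.9  2.9 75.6]
```

drive_tool([
  [[1,0.002,0.003,0.005,-0.014,0.012,-0.002],[1,0.001,0.001,0.015,0,0,0],[1,0,0,0.018,0,0,0],[1,0,0,0.015,0,0,0],[1,0,0,0.008,0,0,0],[1,0,0,0,0,0,0]],
])

```text
clock: 57.25
position: [426.6, 226.6, 29.8]
ee_rot: [0.712, -0.703, 0.001, -0.005]
contact_force: [-0.1, -0.2, -0.6]
gripper_width: 85.7
```

```bash
python3 - <<'E'
from h import *
st()
goto([424.3,224.2,12],1.582);cap('wrist','w35')
E
```

```text
t 57.25 pos [426.6 226.6  29.8] q [ 7.116e-01 -7.025e-01  5.000e-04 -5.100e-03] F [-0.1 -0.2 -0.6] M [0.04 0.05 0.02] w 85.7 J [ 0.826  0.403 -0.589  0.003 -0.569 -0.816]
tool-frame d(mm) [ 2.5  2.5 17.8] norm 18.1 rot [-0.008   0.0064  0.0016]
after turn d [ 2.4  2.3 17.8]
```

View pics/w35.png

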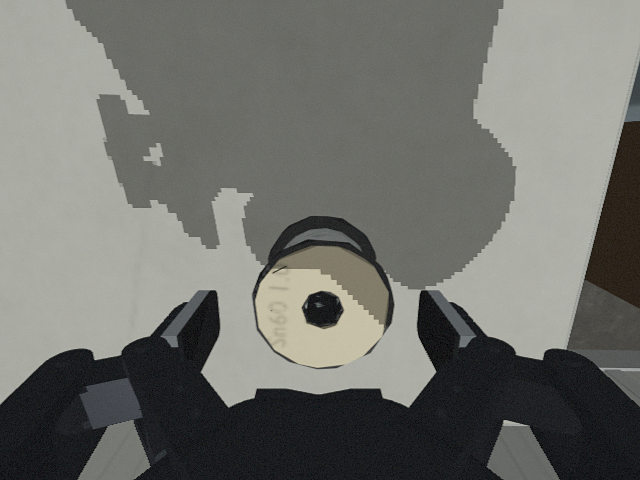

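drive_tool([
  [[1,0.002,0.002,0.006,-0.008,0.006,0.001],[1,0.001,0.001,0.008,0,0,0],[1,0,0,0.003,0,0,0],[0.5,0,0,0,0,0,0],[0,0,0,0,0,0,0],[0,0,0,0,0,0,0],[0,0,0,0,0,0,0],[0,0,0,0,0,0,0],[0,0,0,0,0,0,0],[0,0,0,0,0,0,0]],
])

```text
clock: 58.3
position: [425.0, 224.9, 14.4]
ee_rot: [0.712, -0.703, -0.0, -0.003]
contact_force: [0.6, 1.0, -0.5]
gripper_width: 58.7
```

```bash
python3 - <<'E'
from h import *
st()
E
```

```text
t 58.3 pos [425.  224.9  14.4] q [ 7.115e-01 -7.027e-01 -1.000e-04 -2.600e-03] F [ 0.6  1.  -0.5] M [-0.01  0.1  -0.  ] w 58.7 J [ 0.825  0.43  -0.602 -0.    -0.534 -0.813]
```

drive_tool([
  [[0,0,0,-0.01,0,0,0],[0,0,0,-0.02,0,0,0],[0,0,0,-0.03,0,0,0],[0,0,0,-0.03,0,0,0],[0,0,0,-0.025,0,0,0],[0,0,0,-0.012,0,0,0],[0,0,0,0,0,0,0]],
])

```text
clock: 59.0
position: [422.4, 222.4, 147.2]
ee_rot: [0.711, -0.703, -0.001, 0.0]
contact_force: [0.3, 0.7, -2.7]
gripper_width: 58.6
```

```bash
python3 - <<'E'
from h import *
st();goto([600,42,150],1.582);cap('wrist','w36')
E
```

```text
t 59.0 pos [422.4 222.4 147.2] q [ 7.109e-01 -7.033e-01 -6.000e-04  3.000e-04] F [ 0.3  0.7 -2.7] M [ 0.05 -0.   -0.03] w 58.6 J [ 0.825  0.221 -0.464 -0.002 -0.887 -0.813]
tool-frame d(mm) [ 182.3 -175.7   -3.1] norm 253.2 rot [ 0.0013  0.0004 -0.0005]
after turn d [ 182.4 -175.6   -2.8]
```

View pics/w36.png

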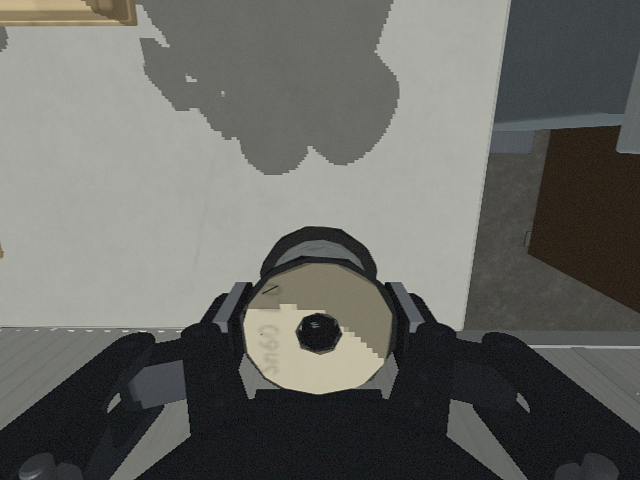

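drive_tool([
  [[0,0.01,-0.01,-0.002,0,0,0],[0,0.02,-0.018,-0.002,0,0,0],[0,0.026,-0.025,-0.002,0,0,0],[0,0.028,-0.028,0,0,0,0],[0,0.028,-0.028,0,0,0,0],[0,0.024,-0.026,0,0,0,0],[0,0.015,-0.02,0,0,0,0],[0,0.008,-0.01,0,0,0,0],[0,0,0,0,0,0,0]],
])

```text
clock: 59.95
position: [586.9, 56.0, 138.4]
ee_rot: [0.711, -0.703, -0.006, 0.012]
contact_force: [-0.1, -0.1, -2.9]
gripper_width: 58.3
```

```bash
python3 - <<'E'
from h import *
st();goto([608,42,83.4],1.582);cap('wrist','w37');
E
```

```text
t 59.95 pos [586.9  56.  138.4] q [ 0.7109 -0.7032 -0.0064  0.012 ] F [-0.1 -0.1 -2.9] M [ 0.05 -0.02 -0.02] w 58.3 J [ 0.369  0.418 -0.189 -0.002 -0.991 -0.357]
tool-frame d(mm) [ 13.8 -22.4  54.5] norm 60.6 rot [ 0.026  -0.0079 -0.0003]
after turn d [ 14.3 -20.9  55. ]
```

View pics/w37.png

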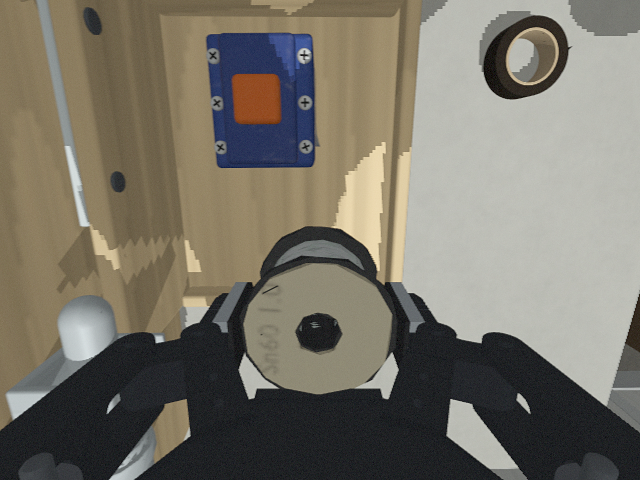

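drive_tool([
  [[0,0.008,-0.008,0,0.013,-0.004,0],[0,0.004,-0.005,0,0.012,-0.004,0],[0,0,0,0,0,0,0]],
])

```text
clock: 60.3
position: [597.7, 45.5, 137.1]
ee_rot: [0.712, -0.702, -0.001, 0.001]
contact_force: [0.0, 0.2, -2.4]
gripper_width: 58.6
```

```bash
python3 - <<'E'
from h import *
st();goto([600,42,83.4],1.582)
W=cloud('w37');top('w37',(611,-29),124,136)
E
```

```text
t 60.3 pos [597.7  45.5 137.1] q [ 0.7121 -0.702  -0.0013  0.0009] F [ 0.   0.2 -2.4] M [ 0.04 -0.04  0.  ] w 58.6 J [ 0.345  0.424 -0.183 -0.002 -0.967 -0.33 ]
tool-frame d(mm) [ 3.5 -2.4 53.6] norm 53.8 rot [0.0031 0.0006 0.0031]
after turn d [ 3.5 -2.3 53.7]
w37 n 6116 ctr 611.8 -28.4 size 44.5 at 0.6deg, 53.7 at 90.6 z [127.1 129.8 135.9] mean [609.7 -28.3]
```

drive_tool([
  [[0,0.001,-0.002,0.008,0.003,0,0.003],[0,0,-0.001,0.012,0,0,0],[0,0,0,0.012,0,0,0],[0,0,0,0.01,0,0,0],[0,0,0,0.005,0,0,0],[0,0,0,0,0,0,0]],
])

```text
clock: 60.9
position: [599.2, 45.5, 85.3]
ee_rot: [0.712, -0.703, -0.001, 0.001]
contact_force: [-0.3, -0.2, -2.8]
gripper_width: 58.5
```

```bash
python3 - <<'E'
from h import *
st();goto([600,44,83.4],1.582)
E
```

```text
t 60.9 pos [599.2  45.5  85.3] q [ 7.116e-01 -7.026e-01 -9.000e-04  5.000e-04] F [-0.3 -0.2 -2.8] M [-0.04  0.02 -0.03] w 58.5 J [ 0.344  0.483 -0.235 -0.002 -0.854 -0.331]
tool-frame d(mm) [ 1.5 -0.8  1.9] norm 2.5 rot [0.002  0.0005 0.0014]
after turn d [ 1.5 -0.8  1.9]
```

drive_tool([
  [[0,0.001,0,0.002,0,0,0],[0,0,0,0.001,0,0,0],[0,0,0,0.001,0,0,0],[0,0,0,0,0,0,0]],
])

```text
clock: 61.3
position: [600.0, 44.9, 84.1]
ee_rot: [0.712, -0.702, -0.0, -0.0]
contact_force: [0.1, -0.2, -2.8]
gripper_width: 58.2
```

```bash
python3 - <<'E'
from h import *
st()
E
```

```text
t 61.3 pos [600.   44.9  84.1] q [ 7.120e-01 -7.022e-01 -1.000e-04 -4.000e-04] F [ 0.1 -0.2 -2.8] M [ 0.   -0.01 -0.  ] w 58.2 J [ 0.343  0.485 -0.236 -0.001 -0.849 -0.329]
```

drive_tool([
  [[0,0,0,0.002,0,0,0],[0,0,0,0.002,0,0,0],[0,0,0,0.001,0,0,0]],
])

```text
clock: 61.6
position: [600.4, 45.0, 83.8]
ee_rot: [0.712, -0.702, 0.001, -0.001]
contact_force: [-2.8, 1.1, 2.5]
gripper_width: 58.3
```

```bash
python3 - <<'E'
from h import *
st()
E
```

```text
t 61.6 pos [600.4  45.   83.8] q [ 7.124e-01 -7.018e-01  7.000e-04 -7.000e-04] F [-2.8  1.1  2.5] M [ 0.26  0.92 -0.05] w 58.3 J [ 0.344  0.485 -0.238  0.001 -0.846 -0.329]
```

On the floor. Release, retreat and inspect.

drive_tool([
  [[0.85,0,0,0,0,0,0],[0.85,0,0,0,0,0,0],[0.85,0,0,0,0,0,0],[0.85,0,0,0,0,0,0],[0.85,0,0,-0.01,0,0,0],[0.85,0,0,-0.03,0,0,0],[0.85,0,0,-0.04,0,0,0],[0.85,0,0,-0.04,0,0,0],[1,0,0.02,-0.04,0,0,0],[1,0.02,0.03,-0.03,0,0,0],[1,0.02,0.04,-0.02,0,0,0],[1,0.02,0.03,0,0,0,0],[1,0,0,0,0,0,0]],
])

```text
clock: 62.9
position: [483.0, -18.8, 308.2]
ee_rot: [0.713, -0.701, 0.008, -0.007]
contact_force: [0.3, 0.6, -0.0]
gripper_width: 85.5
```

```bash
python3 - <<'E'
from h import *
st();cap('wrist','w40');cap('side','s40');cap('top','top40');crop('s40',150,150,400,400,2.4,'c40');crop('top40',150,140,440,340,2.7,'c41')
E
```

```text
t 62.9 pos [483.  -18.8 308.2] q [ 0.7127 -0.7013  0.0077 -0.0075] F [ 0.3  0.6 -0. ] M [ 0.02 -0.05  0.  ] w 85.5 J [ 0.302  0.079 -0.207  0.007 -1.264 -0.288]
```

View pics/w40.png

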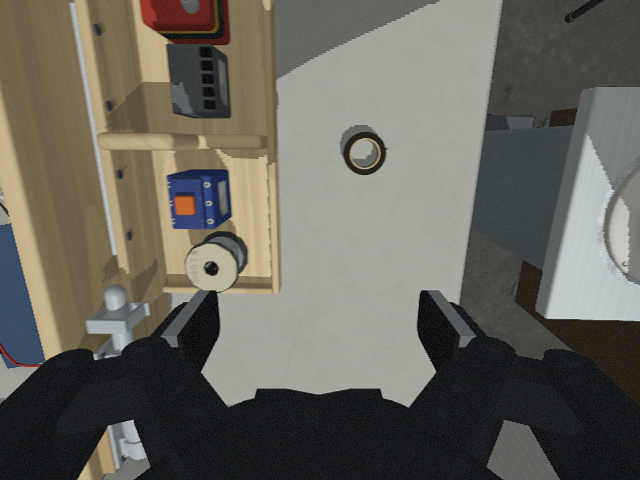

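View pics/c40.png

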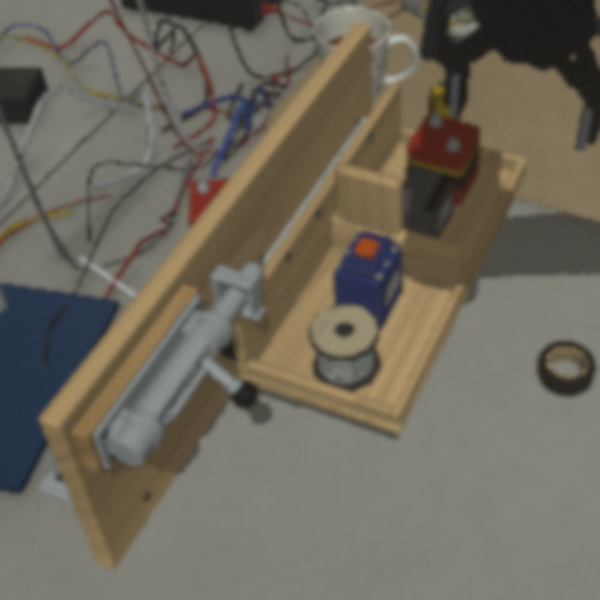

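View pics/c41.png

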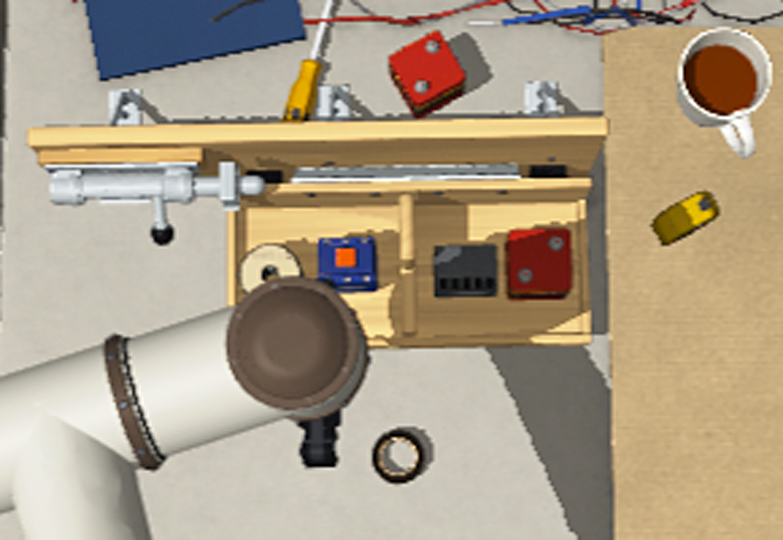

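```bash
python3 - <<'E'
from h import *
for n,c,z in [('bat',(610,-211),(122,140)),('mod',(606,-142),(108,125)),('cont',(611,-29),(124,138)),('spool',(600,45),(105,125))]:
    print(n); top('top40',c,*z,r=40); top('w40',c,*z,r=40)
W=cloud('w40'); q=W[(np.abs(W[...,0]-560)<12)&(np.abs(W[...,1]+30)<40)&(np.abs(W[...,2]-69)<10)];print('floor',len(q),np.median(q[:,2]))
W=cloud('s40'); q=W[(np.abs(W[...,0]-636)<12)&(np.abs(W[...,1]-147)<14)&(np.abs(W[...,2]-135)<25)];print('knob',len(q),q.mean(0))
W=cloud('top40'); q=W[(np.abs(W[...,0]-636)<18)&(np.abs(W[...,1]-147)<14)&(np.abs(W[...,2]-135)<30)];print('knob',len(q),q.max(0),q.mean(0))
arm.job_done(); st()
E
```

```text
bat
top40 n 514 ctr 607.4 -212.5 size 61.3 at 2.6deg, 60.8 at 92.6 z [124.5 130.8 136.5] mean [ 606.9 -212.4]
w40 n 1953 ctr 609.4 -190.6 size 60.4 at 2.2deg, 20.2 at 92.2 z [124.9 130.7 134.1] mean [ 608.1 -189.5]
mod
top40 n 381 ctr 602.5 -143.4 size 59.4 at 89.7deg, 42.3 at 179.7 z [110.7 116.9 123.2] mean [ 602.7 -143.1]
w40 n 3418 ctr 605.2 -146.7 size 70.3 at 89.9deg, 43.4 at 179.9 z [113.5 117.  121. ] mean [ 603.7 -142.8]
cont
top40 n 219 ctr 608.8 -30.8 size 53.8 at 89.5deg, 42.4 at 179.5 z [125.8 132.8 137.6] mean [608.2 -31.1]
w40 n 2044 ctr 611.3 -28.6 size 44.6 at 1.1deg, 54.0 at 91.1 z [126.3 135.5 137.4] mean [607.1 -31.2]
spool
top40 n 245 ctr 608.1 46.1 size 38.5 at 19.5deg, 58.1 at 109.5 z [108.9 116.4 122.5] mean [607.4  45.8]
w40 n 2127 ctr 599.8 44.7 size 58.7 at 82.3deg, 59.0 at 172.3 z [114.1 116.5 117.8] mean [599.3  43.1]
floor 1435 69.48391432097532
knob 121 [636.95238392 148.94859153 136.15868996]
knob 77 [653.57175545 153.48323792 159.23028728] [638.30880951 142.71754141 140.33469211]
the job is handed in; nothing more can be done
the job is handed in; nothing more can be done
```

The shelf is hung, bolted and loaded, and I handed the job in at about 63 s with the gripper open and clear of everything. The hand-in reports no verdict, so what follows rests on my own measurements.

**What I did, in order:**
1. I lifted the bolt handle, drew the bolt back 60 mm and dropped the handle into the open notch.
2. I hooked the shelf over the rail and pressed it down until it seated, at about 18 N.
3. I shot the bolt through the staple and dropped its handle into the shut notch.
4. I stood all four loose parts upright on the shelf floor: battery and module in the right bay, contactor and spool in the left. The battery is the red block that was farthest to the robot's left.

**Last checks:**
- **Shelf:** the floor reads 69.5 mm at the end (69 expected). When hung, the middle of its front rim was at (535, -86), against an expected (534, -87).
- **Bolt:** the rod shows through the staple, and the knob is back at its dropped height at the shut position.
- **Parts:** the tops of the battery, module and spool read about 131, 117 and 116.5 mm, as expected for standing upright. The contactor's body top was read after placing, at about 130 mm (129 expected). Neighbouring parts have about 7 mm or more between them.
- **Bystanders:** the tape measure, roll of tape and second red block look to be where they were; I judged this from the pictures and did not measure it.

**Problem along the way:** once, between picks, the wrist ran close to its rotation limit (-3.096 of -3.1) and tilted. I turned it back the other way before going on, and nothing was touched.

No check failed or disagreed beyond the cameras' few millimetres.

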